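# Set up the lantern charging row on the shoe cabinet

## Robot

A 6-joint arm with a two-finger parallel gripper is mounted at the origin on the work surface. World frame = base frame: x ahead of the robot, y to its left, z up, the work surface at z = 0. Lengths are in m, angles in rad, forces in N, time in s.
With the tool pointing down it reaches from about 0.225 to 0.875 m from the base axis. Payload 3.4 kg.
Tool frame: the origin (TCP) lies between the finger pads; the fingertips stand 25 mm ahead of it and the grasp point (between the pads) lies 6 mm ahead of it; y points along the fingers, x is the direction in which the jaws open and shut, and the axes are right-handed (so a half turn about y gives the same grasp; the last joint's range is limited). The gripper opens to 85 mm and grips with 20 to 120 N. Pads are 22 mm wide; open, the fingers measure 114 mm over their backs; the gripper's body (76 mm by 85 mm) begins 54 mm behind the grasp point. The pads swing forward as they close: fully open they stand 13 mm farther back than shut.
Start: joints at [-1.415, 0.276, 1.505, -0, 1.361, -0.121], TCP at [0.157, -0.553, 0.256] pointing down, gripper open.
Joint ranges: [-2.89, 2.89], [-0.75, 2.08], [0.22, 2.7], [-1.18, 4.32], [0.11, 2.71], [-2.7, 2.7]. Speed limits (rad/s): [2.57, 2.57, 3.14, 3.14, 3.14, 3.14].

## Interface

Orientations are given as [roll, pitch, yaw] about the fixed x, y, z axes, in that order (R = Rz(yaw) Ry(pitch) Rx(roll)).
In Python, from cell import robot, viewer gives the robot as it stands.
- The arm moves only by the tool carry_out, never from a script. Its argument "motion" is a list of rows, each an object with "angular": the turn, a rotation vector about the tool's x, y, z in degrees, a list of three; "slide": the shift along the tool's x, y, z in mm, a list of three; "hand": the opening, from -1 (shut) to 1 (fully open). In form: [{"angular": [rx, ry, rz], "slide": [tx, ty, tz], "hand": hand}, ...]. A call has 1 to 10 rows; each row shifts and turns the pose as measured when the row begins, along the tool's axes as they then stand; what a row does not reach is not made up. A row lasts 1/8 s, in which the tool goes at most 62.5 mm and 10.7 degrees, less where a joint would pass 70% of its speed; a pose out of reach is approached as far as the arm can. A call with a gripper value outside its range is refused whole. The fingers move at their own pace and stop on an object; "grip_force" is the grip in N (left out, the last holds). Time passes only in rows, so rows that do not move let the fingers close. It gives the time, the measured TCP pose, the force and the opening at its end, in the units of the state.
- robot.sense(): the state, without advancing time (a new reading comes with each control period).
- viewer.grab_frame(name): name is "side" or "top" or "wrist"; returns a dict with "color" (384x512x3 uint8, red, green, blue), "mtx" (3x3 intrinsics, pixels), "R" (3x3) and "t" (3): a world point X has camera coordinates R X + t; the wrist camera has in their place "mount" (4x4, takes a point from camera to tool coordinates, whose origin is the TCP and whose axes are the tool frame's). Camera axes: x right, y down, z forward; pixel columns grow to the right and rows downward; lengths in m; the calibration is good to about 2 mm. A picture is of the moment at which its call begins: read the wrist's pose just before it. There is no depth.
- robot.finish_job(): hands the job in, once; it reports no verdict.
The state is a dict: "clock": time; "qpos": joint angles; "dq": joint speeds; "joint_efforts": joint torques, N m; "position": TCP position; "tool_rot": TCP orientation; "ft_force": force on the tool from outside, world axes, zero at the start; "ft_torque": the same for the moment, N m; "opening": opening from 0.0 (shut) to 1.0 (fully open).
Only numpy, scipy, OpenCV 4.12 (cv2) and the standard library are available. Lean on these libraries where they do the work, as an engineer would, in place of code of your own. Each camera call takes 0.05 s, during which the arm holds its last target.

## Task

Close up the charging row: butt all three loose trays flush, squarely and in one straight line, the first against the contact face of the dock (the side away from its cable) and each next one against its neighbour, with no gaps. Lift every lantern up and off its hook and stand it gently upright in a tray of its own (do not drop it); when all of that is in place, press the dock's plunger fully down for a moment and let it spring back. Leave the other things on the cabinet where they are.

Things in the scene. Friction and masses are not known exactly. Their poses are not given: they have to be found in the camera images.
- dock: Fixed grey charging dock, a block 64 x 80 x 38 mm (x, y, height), origin at the centre of its underside. A round aluminium plunger stands on the middle of its top. The row of trays belongs against its +y face (with a brass strip, opposite the cable, 40 mm from the origin) and continues along the dock's own +y axis.
- plunger (a joint): The dock's sprung plunger, round, 26 mm across: 0 up, 0.012 m fully pressed straight down (about 5 N at the bottom); springs back when let go.
- plunger_top (a point): Centre of the plunger's top face, 62 mm above the cabinet top when up; moves down with the plunger.
- rack: Fixed rack: board 90 x 360 mm, posts at y = -170 and 170 mm, dark cross bar along its y axis at x = 0, top 167 mm high. Three hooks of 6 mm rod (axis 160 mm high) point along its -x axis at y = -110, 0, 110 mm: level for 75 mm, then a tip turned up, ending 86 mm out, its top 9 mm above the rod's top. Origin at the underside, below the bar.
- hook0 (a point): Top of the rod of the rack's hook at y = -110 mm, where a lantern's bail rests (50 mm out from the cross bar, 36 mm short of the tip's end).
- hook1 (a point): Top of the rod of the rack's hook at y = 0 mm, where a lantern's bail rests (50 mm out from the cross bar, 36 mm short of the tip's end).
- hook2 (a point): Top of the rod of the rack's hook at y = 110 mm, where a lantern's bail rests (50 mm out from the cross bar, 36 mm short of the tip's end).
- tray0: Loose grey charging tray, square, 64 x 64 mm, 14 mm high, 0.2 kg, open on top: walls 4 mm, floor 4 mm thick, inside 56 x 56 mm; brass contact strips on all four sides. All trays are alike. Origin at the centre of its underside, z up, sides along x and y.
- tray1: Loose grey charging tray, square, 64 x 64 mm, 14 mm high, 0.2 kg, open on top: walls 4 mm, floor 4 mm thick, inside 56 x 56 mm; brass contact strips on all four sides. All trays are alike. Origin at the centre of its underside, z up, sides along x and y.
- tray2: Loose grey charging tray, square, 64 x 64 mm, 14 mm high, 0.2 kg, open on top: walls 4 mm, floor 4 mm thick, inside 56 x 56 mm; brass contact strips on all four sides. All trays are alike. Origin at the centre of its underside, z up, sides along x and y.
- lantern0: Small white lantern, 0.09 kg: upright cylinder 40 mm across, 32 mm high, on top a stiff aluminium bail in its y-z plane (34 mm wide in y, 8 mm in x, inner opening 26 mm wide from height 32 to 56 mm, top at 60 mm). Origin at the centre of its underside. All alike; each hangs at first by its bail on a hook. Some may be absent (None).
- lantern1: Small white lantern, 0.09 kg: upright cylinder 40 mm across, 32 mm high, on top a stiff aluminium bail in its y-z plane (34 mm wide in y, 8 mm in x, inner opening 26 mm wide from height 32 to 56 mm, top at 60 mm). Origin at the centre of its underside. All alike; each hangs at first by its bail on a hook. Some may be absent (None).
- lantern2: Small white lantern, 0.09 kg: upright cylinder 40 mm across, 32 mm high, on top a stiff aluminium bail in its y-z plane (34 mm wide in y, 8 mm in x, inner opening 26 mm wide from height 32 to 56 mm, top at 60 mm). Origin at the centre of its underside. All alike; each hangs at first by its bail on a hook. Some may be absent (None).
- shoehorn: Navy plastic shoehorn, about 190 x 36 mm, 6 mm thick, lying flat; bystander, to be left alone. Origin about the centre of its underside.
- tealight_holder: White ceramic tealight holder, empty, 64 mm across, 42 mm high; bystander, to be left alone. Origin about the centre of its underside.
- carabiner: Aluminium carabiner, about 80 x 40 mm, 10 mm thick, lying flat; bystander, to be left alone. Origin about the centre of its underside.
- glasses_stand: Clear acrylic stand for glasses, 70 x 90 mm, 76 mm high; bystander, to be left alone. Origin about the centre of its underside.
- polish_tin: Shoe polish tin, 64 mm across, 30 mm high; bystander, to be left alone. Origin about the centre of its underside.
Not all that is in view belongs to the job. Leave any yellow look-alike of the lantern1 alone.

How it is judged:
By the outcome, as a careful person would: the job done as asked, in the order asked, and still so for the second after the job is handed in, with the robot touching nothing.
Of lantern0, lantern1, lantern2 only 2 to 3 are there at a start; the rules pass over those that are not, and their reading is None.
At some moment in a run one of tray0, tray1, tray2 may be knocked a few centimetres aside while the robot is not near it.
It also fails if it takes over 210 s, if anything falls off the work surface, if the arm or the gripper's body presses on something with over 40 N, if the wrist force passes 120 N, or if a joint passes its speed limit or range.

## Working session

There is one attempt and no reset: what is moved stays moved. The work goes in short steps, Python scripts to look and compute and a tool call to move; the robot and the scene stay as the last step left them, time stands still between calls to the robot, and variables do not carry over. Pictures are saved under pics/ and viewed, and the job is handed in when it is done.

Besides the shell and the picture viewer there is one more tool, called after "Emit:" in YAML: its name, and indented under it one key for each argument. carry_out: Moves the arm, as the interface text tells. Its arguments: {"type":"object","properties":{"motion":{"type":"array","items":{"type":"object","properties":{"angular":{"type":"array","items":{"type":"number"}},"slide":{"type":"array","items":{"type":"number"}},"hand":{"type":"number"}}}},"grip_force":{"type":"number"}},"required":["motion"]}

```bash
ls; mkdir -p pics; python3 - <<'E'
from cell import robot, viewer
import cv2
print(robot.sense())
for n in ["side","top","wrist"]:
    f=viewer.grab_frame(n); cv2.imwrite(f"pics/a_{n}.png",f["color"][:,:,::-1])
    print(n,f["mtx"],f.get("R"),f.get("t"),f.get("mount"))
E
```

```text
pics
{'clock': 0.0, 'qpos': array([-1.41499528e+00,  2.76603118e-01,  1.50612735e+00, -7.16110536e-07,
        1.36071098e+00, -1.21031469e-01]), 'dq': array([-6.20713083e-04,  1.80105829e-03,  1.08646341e-04,  5.12174489e-04,
        4.72513707e-05, -6.32365485e-04]), 'joint_efforts': array([-2.67562355e-04, -4.16776049e+01, -2.45807594e+01, -8.27057174e-04,
        1.07915921e-02, -2.15332648e-05]), 'position': array([ 0.15705499, -0.55263311,  0.25543735]), 'tool_rot': array([-1.5705738 ,  0.00183536, -1.29396346]), 'ft_force': array([-0.14288961, -0.25627344,  0.42037114]), 'ft_torque': array([-0.0417113 , -0.00955862, -0.06519035]), 'opening': 0.9967619975749797}
side [[467.77785461   0.         261.02115959]
 [  0.         467.77785461 195.36095914]
 [  0.           0.           1.        ]] [[-0.90380236 -0.4275526   0.01844105]
 [-0.26282317  0.52054197 -0.81237925]
 [ 0.33773552 -0.73907701 -0.58283779]] [0.45963339 0.23979788 1.12132581] None
top [[465.37662346   0.         257.45371158]
 [  0.         465.37662346 191.78893535]
 [  0.           0.           1.        ]] [[-0.01132404 -0.99993352  0.00217233]
 [-0.98044873  0.01067652 -0.19648486]
 [ 0.19644861 -0.00435486 -0.98050445]] [-0.00701915  0.50740599  1.54267831] None
wrist [[269.42194487   0.         256.36651034]
 [  0.         269.42194487 190.97381621]
 [  0.           0.           1.        ]] None None [[ 9.99999635e-01  9.64176164e-05 -8.48792479e-04 -3.45563881e-04]
 [ 8.34376919e-04 -3.23322007e-01  9.46288636e-01 -1.18588340e-01]
 [-1.83194393e-04 -9.46288999e-01 -3.23321970e-01  8.35520394e-02]
 [ 0.00000000e+00  0.00000000e+00  0.00000000e+00  1.00000000e+00]]
```

View pics/a_side.png

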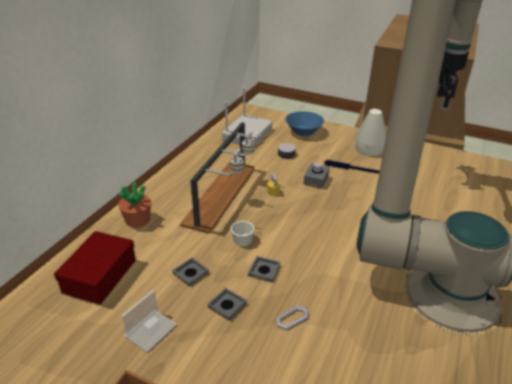

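View pics/a_top.png

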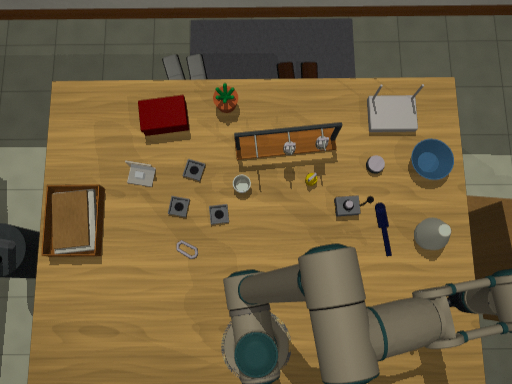

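View pics/a_wrist.png

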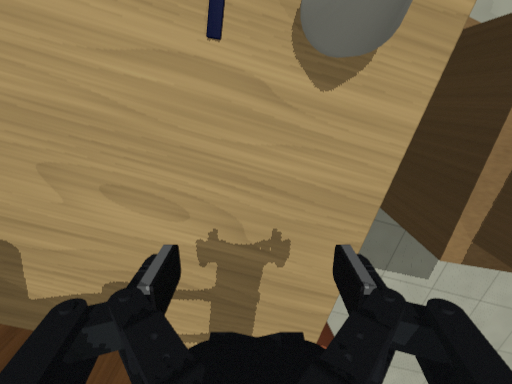

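```bash
cat > h.py <<'E'
from cell import robot, viewer
import cv2, numpy as np
from scipy.spatial.transform import Rotation as Ro
def Rt(s): return Ro.from_euler('xyz',s['tool_rot']).as_matrix()
def grab(n,save=None):
    s=robot.sense(); f=viewer.grab_frame(n)
    if n=='wrist':
        T=np.eye(4); T[:3,:3]=Rt(s); T[:3,3]=s['position']
        C=T@f['mount']; f['R']=C[:3,:3].T; f['t']=-f['R']@C[:3,3]
    if save: cv2.imwrite(save,f['color'][:,:,::-1])
    return f
def ray(f,px,z):
    px=np.atleast_2d(px).astype(float)
    d=np.c_[(px[:,0]-f['mtx'][0,2])/f['mtx'][0,0],(px[:,1]-f['mtx'][1,2])/f['mtx'][1,1],np.ones(len(px))]@f['R']
    c=-f['R'].T@f['t']
    return c+d*((z-c[2])/d[:,2])[:,None]
def proj(f,X):
    p=np.atleast_2d(X)@f['R'].T+f['t']
    return np.c_[p[:,0]/p[:,2]*f['mtx'][0,0]+f['mtx'][0,2],p[:,1]/p[:,2]*f['mtx'][1,1]+f['mtx'][1,2]]
E
python3 - <<'E'
from h import *
f=grab('top')
for n,p,z in [('trayA',(194,170),.014),('trayB',(179,207),.014),('trayC',(219,215),.014),('dock',(347,206),.04),('plunger',(349,204),.062),('teal',(242,185),.03),('yellow',(311,179),.03),('rackbarL',(237,138),.167),('rackbarR',(340,128),.167),('lantA',(290,148),.13),('lantB',(323,143),.13),('tin',(376,164),.03),('shoeh',(381,210),0),('shoehend',(389,254),0),('carab',(187,250),0),('stand',(142,175),0),('boardBL',(239,160),0.01)]:
    print(n,ray(f,p,z)[0].round(3))
c=f['color'][110:260,120:410,::-1]; cv2.imwrite('pics/b.png',cv2.resize(c,None,fx=2.7,fy=2.7,interpolation=cv2.INTER_CUBIC))
f=grab('side')
c=f['color'][90:310,160:400,::-1]; cv2.imwrite('pics/c.png',cv2.resize(c,None,fx=2.7,fy=2.7,interpolation=cv2.INTER_CUBIC))
E
```

```text
trayA [0.596 0.211 0.014]
trayB [0.464 0.261 0.014]
trayC [0.434 0.121 0.014]
dock [ 0.456 -0.319  0.04 ]
plunger [ 0.459 -0.322  0.062]
teal [0.536 0.041 0.03 ]
yellow [ 0.555 -0.2    0.03 ]
rackbarL [0.662 0.052 0.167]
rackbarR [ 0.693 -0.283  0.167]
lantA [ 0.638 -0.122  0.13 ]
lantB [ 0.654 -0.232  0.13 ]
tin [ 0.606 -0.43   0.03 ]
shoeh [ 0.448 -0.446  0.   ]
shoehend [ 0.294 -0.463  0.   ]
carab [0.315 0.232 0.   ]
stand [0.583 0.397 0.   ]
boardBL [0.632 0.052 0.01 ]
```

View pics/b.png

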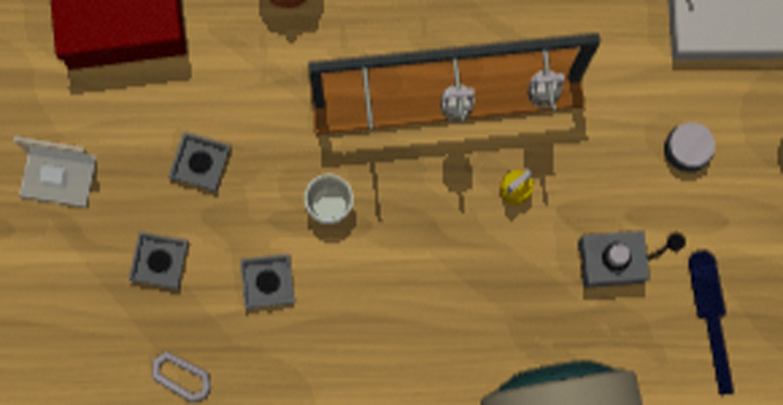

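View pics/c.png

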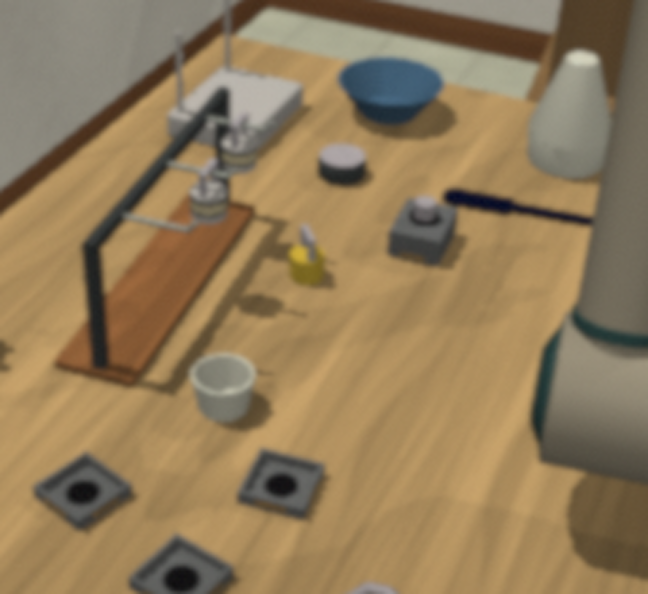

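```bash
cat >> h.py <<'E'
def plan(xyz,yaw=None,n=None,maxmm=50,maxdeg=9.5,s=None):
    """rows (tool axes, mm/deg) to reach world xyz with given yaw deg, pointing down"""
    s=s or robot.sense(); R=Rt(s); p=np.array(s['position'])*1e3; g=np.array(xyz)*1e3
    Rg=Ro.from_euler('xyz',[-90,0,yaw if yaw is not None else np.degrees(s['tool_rot'][2])],degrees=True).as_matrix()
    rv=Ro.from_matrix(R.T@Rg).as_rotvec(degrees=True)
    n=n or max(1,int(np.ceil(max(np.linalg.norm(g-p)/maxmm,np.linalg.norm(rv)/maxdeg))))
    st=(g-p)/n; cur=R.copy()
    for i in range(n):
        t=cur.T@st
        print('{"angular":%s,"slide":%s}'%((rv/n).round(1).tolist(),t.round(1).tolist()))
        cur=cur@Ro.from_rotvec(rv/n,degrees=True).as_matrix()
def st():
    s=robot.sense(); print(round(float(s['clock']),2),s['position'].round(4),np.degrees(s['tool_rot']).round(2),s['ft_force'].round(1),round(float(s['opening']),3))
E
python3 -c "
from h import *
st();plan((.45,-.12,.33),0)"
```

```text
0.25 [ 0.1571 -0.5529  0.2559] [-9.000e+01  5.000e-02 -7.414e+01] [-0.4  0.8 -0.5] 1.002
{"angular":[-0.0, -6.7, -0.0],"slide":[-30.6, -6.7, 36.4]}
{"angular":[-0.0, -6.7, -0.0],"slide":[-26.1, -6.7, 39.7]}
{"angular":[-0.0, -6.7, -0.0],"slide":[-21.3, -6.7, 42.5]}
{"angular":[-0.0, -6.7, -0.0],"slide":[-16.1, -6.7, 44.7]}
{"angular":[-0.0, -6.7, -0.0],"slide":[-10.8, -6.7, 46.3]}
{"angular":[-0.0, -6.7, -0.0],"slide":[-5.3, -6.7, 47.2]}
{"angular":[-0.0, -6.7, -0.0],"slide":[0.3, -6.7, 47.5]}
{"angular":[-0.0, -6.7, -0.0],"slide":[5.9, -6.7, 47.2]}
{"angular":[-0.0, -6.7, -0.0],"slide":[11.4, -6.7, 46.1]}
{"angular":[-0.0, -6.7, -0.0],"slide":[16.7, -6.7, 44.5]}
{"angular":[-0.0, -6.7, -0.0],"slide":[21.8, -6.7, 42.2]}
```

Emit:
carry_out:
  motion:
    - {"angular": [0, -6.7, 0], "slide": [-30.6, -7, 36.4]}
    - {"angular": [0, -6.7, 0], "slide": [-26, -7, 40]}
    - {"angular": [0, -6.7, 0], "slide": [-21, -7, 42.5]}
    - {"angular": [0, -6.7, 0], "slide": [-16, -7, 45]}
    - {"angular": [0, -6.7, 0], "slide": [-11, -7, 46]}
    - {"angular": [0, -6.7, 0], "slide": [-5, -7, 47]}
    - {"angular": [0, -6.7, 0], "slide": [0, -7, 47.5]}
    - {"angular": [0, -6.7, 0], "slide": [6, -7, 47]}
    - {"angular": [0, -6.7, 0], "slide": [11, -7, 46]}
    - {"angular": [0, -6.7, 0], "slide": [17, -7, 44.5]}

```text
validation failed for argument at $.mo...
```

```bash
python3 -c "
from h import *
st();plan((.45,-.12,.33),0)"
```

```text
0.25 [ 0.1571 -0.5529  0.2559] [-9.000e+01  5.000e-02 -7.414e+01] [-0.4  0.8 -0.5] 1.002
{"angular":[-0.0, -6.7, -0.0],"slide":[-30.6, -6.7, 36.4]}
{"angular":[-0.0, -6.7, -0.0],"slide":[-26.1, -6.7, 39.7]}
{"angular":[-0.0, -6.7, -0.0],"slide":[-21.3, -6.7, 42.5]}
{"angular":[-0.0, -6.7, -0.0],"slide":[-16.1, -6.7, 44.7]}
{"angular":[-0.0, -6.7, -0.0],"slide":[-10.8, -6.7, 46.3]}
{"angular":[-0.0, -6.7, -0.0],"slide":[-5.3, -6.7, 47.2]}
{"angular":[-0.0, -6.7, -0.0],"slide":[0.3, -6.7, 47.5]}
{"angular":[-0.0, -6.7, -0.0],"slide":[5.9, -6.7, 47.2]}
{"angular":[-0.0, -6.7, -0.0],"slide":[11.4, -6.7, 46.1]}
{"angular":[-0.0, -6.7, -0.0],"slide":[16.7, -6.7, 44.5]}
{"angular":[-0.0, -6.7, -0.0],"slide":[21.8, -6.7, 42.2]}
```

Emit:
carry_out:
  motion:
    - {"angular": [0, -6.7, 0], "slide": [-30.6, -7, 36.4], "hand": 1}
    - {"angular": [0, -6.7, 0], "slide": [-26, -7, 40], "hand": 1}
    - {"angular": [0, -6.7, 0], "slide": [-21, -7, 42.5], "hand": 1}
    - {"angular": [0, -6.7, 0], "slide": [-16, -7, 45], "hand": 1}
    - {"angular": [0, -6.7, 0], "slide": [-11, -7, 46], "hand": 1}
    - {"angular": [0, -6.7, 0], "slide": [-5, -7, 47], "hand": 1}
    - {"angular": [0, -6.7, 0], "slide": [0, -7, 47.5], "hand": 1}
    - {"angular": [0, -6.7, 0], "slide": [6, -7, 47], "hand": 1}
    - {"angular": [0, -6.7, 0], "slide": [11, -7, 46], "hand": 1}
    - {"angular": [0, -6.7, 0], "slide": [17, -7, 44.5], "hand": 1}

```text
clock: 1.5
position: [0.4246, -0.1475, 0.3271]
tool_rot: [-1.57, -0.002, -0.094]
ft_force: [0.5, -0.3, 0.1]
opening: 1.0
```

```bash
python3 -c "
from h import *
st();plan((.45,-.12,.33),0)
grab('wrist','pics/d.png')"
```

```text
1.5 [ 0.4246 -0.1475  0.3271] [-89.94  -0.13  -5.36] [ 0.5 -0.3  0.1] 1.0
{"angular":[-0.1, -5.4, 0.1],"slide":[22.7, -2.8, 29.8]}
```

View pics/d.png

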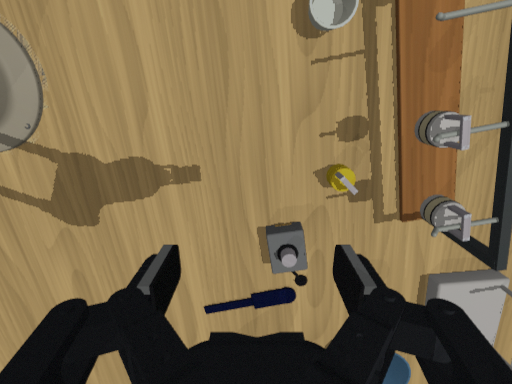

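```bash
python3 - <<'E'
from h import *
f=grab('wrist'); st()
c=f['color'][215:290,255:325,::-1]; cv2.imwrite('pics/e.png',cv2.resize(c,None,fx=8,fy=8,interpolation=cv2.INTER_CUBIC))
g=f['color'].astype(int)
for n,p in [('tl',(267,227)),('tr',(303,223)),('br',(307,271)),('bl',(272,273)),('pl',(288,258))]: print(n,ray(f,p,.062 if n=='pl' else .038)[0].round(4),g[p[1],p[0]])
E
```

```text
1.6 [ 0.4261 -0.1454  0.3276] [-89.81  -0.26  -5.18] [-0.  -0.4 -0.7] 1.005
tl [ 0.4376 -0.2612  0.038 ] [144 121  80]
tr [ 0.498  -0.2593  0.038 ] [150 126  83]
br [ 0.5021 -0.3539  0.038 ] [157 132  88]
bl [ 0.4397 -0.3523  0.038 ] [100 102 102]
pl [ 0.4676 -0.3087  0.062 ] [135 131 134]
```

View pics/e.png

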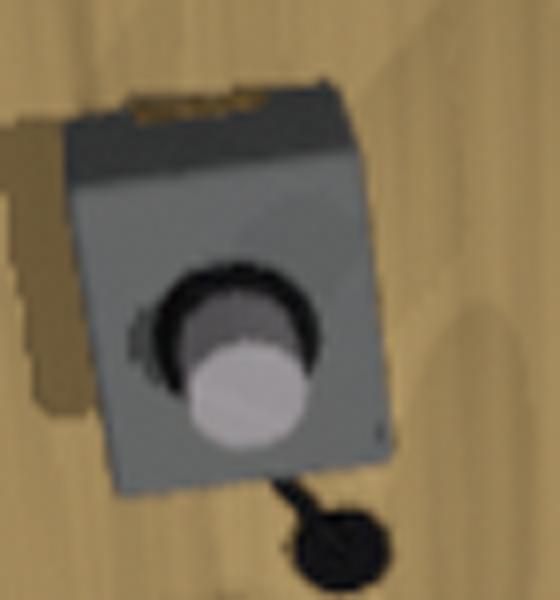

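```bash
python3 - <<'E'
from h import *
f=grab('wrist')
P=ray(f,[(264.4,238.75),(299.4,233.75),(303.75,272.5),(270,276.9)],.038); print(P.round(4),P.mean(0))
for i in range(4): d=P[(i+1)%4]-P[i]; print(np.linalg.norm(d),np.degrees(np.arctan2(d[1],d[0])))
print(ray(f,[(263.1,229.75),(296.25,225.25)],0))
print(ray(f,(255+245/8,215+393/8),.062))
plan((.455,-.20,.24),0)
E
```

```text
[[ 0.4285 -0.2867  0.038 ]
 [ 0.4883 -0.2828  0.038 ]
 [ 0.493  -0.3608  0.038 ]
 [ 0.4323 -0.3643  0.038 ]] [ 0.46054435 -0.32363876  0.038     ]
0.05991620574273334 3.754646071539721
0.07811109702468515 -86.55081962020543
0.0608049537324405 -176.64648465082118
0.0776952302985845 92.79319990025724
[[ 0.42726041 -0.2888551   0.        ]
 [ 0.48842502 -0.28541748  0.        ]]
[[ 0.46003981 -0.3239718   0.062     ]]
{"angular":[-0.0, -1.8, 0.0],"slide":[11.6, 29.0, -16.6]}
{"angular":[-0.0, -1.8, 0.0],"slide":[11.1, 29.0, -16.9]}
{"angular":[-0.0, -1.8, 0.0],"slide":[10.6, 29.0, -17.3]}
```

Emit:
carry_out:
  motion:
    - {"angular": [0, -2.8, 0], "slide": [11.6, 29, -17], "hand": 1}
    - {"angular": [0, -3, 0], "slide": [11, 29, -17], "hand": 1}
    - {"angular": [0, -3, 0], "slide": [10, 29, -17], "hand": 1}
    - {"angular": [0, 0, 0], "slide": [0, 10, 0], "hand": 1}
    - {"angular": [0, 0, 0], "slide": [0, 0, 0], "hand": 1}

```text
clock: 2.28
position: [0.453, -0.2047, 0.2278]
tool_rot: [-1.573, -0.001, 0.057]
ft_force: [0.4, 0.9, 0.2]
opening: 0.998
```

```bash
python3 - <<'E'
from h import *
f=grab('wrist','pics/f.png'); st()
print(proj(f,[(.46,-.324,.038)]))
E
```

```text
2.33 [ 0.4534 -0.2049  0.2284] [-90.16  -0.1    3.28] [-0.2 -0.   0. ] 1.002
[[256.32255572 260.4805234 ]]
```

View pics/f.png

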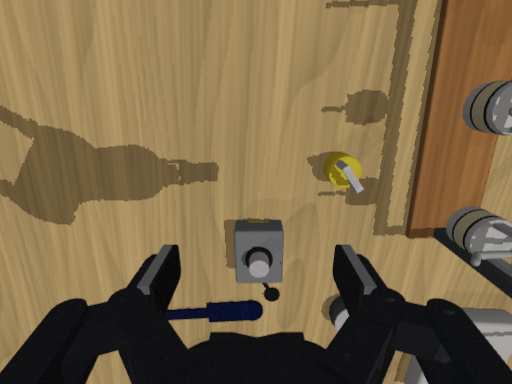

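```bash
cat >> h.py <<'E'
def zoom(f,x0,y0,x1,y1,k,name):
    cv2.imwrite(name,cv2.resize(np.ascontiguousarray(f['color'][y0:y1,x0:x1,::-1]),None,fx=k,fy=k,interpolation=cv2.INTER_CUBIC))
E
python3 - <<'E'
from h import *
f=grab('wrist'); zoom(f,220,205,300,305,7,'pics/g.png')
g=f['color'].astype(int); 
print(np.r_[225:290], )
print((g[240,225:295]).sum(1)//3, (g[240,225:295,0]-g[240,225:295,2]))
print((g[212:300,240]).sum(1)//3)
E
```

```text
[225 226 227 228 229 230 231 232 233 234 235 236 237 238 239 240 241 242
 243 244 245 246 247 248 249 250 251 252 253 254 255 256 257 258 259 260
 261 262 263 264 265 266 267 268 269 270 271 272 273 274 275 276 277 278
 279 280 281 282 283 284 285 286 287 288 289]
[ 87  87  87  87  85  86  87  87  85  81  95 103 102 102 103 103 104 104
 103 105 104 104 103 104 103 104 104 103 104 104 103 104 103 104 104 104
 104 103  97  98  98  97  99  97  99  97  98  99  97  98  98  97  99 100
 102 101  99  97 128 128 130 130 128 124 127 128 128 129 126 125] [51 53 53 51 52 52 50 51 44 -1 -2 -2 -4 -2 -4 -3 -3 -2 -2 -1 -2 -2 -2 -2
 -1 -1 -1 -2 -2 -1 -1 -1 -1 -2 -2 -2 -3 -2 -1 -2 -2 -2 -2 -2 -1 -2 -1 -1
  0 -1 -1 -1 -1 -1 -1 -2 -1 15 70 69 69 70 69 68 69 68 69 69 70 68]
[114 112 110 107 108 108 109  86  51  51  52  51  52  53  52  51  54  53
  70  88  99 104 105 105 104 103 103 104 103 104 104 104 103 103 104 104
 104 103 103 103 103 103 101  99 100 100 100  99  98 102 104 103 104 104
 103 104 103 103 104 103 103 103 103 103 103 103 103 103 103 100 115 127
 126 127 127 127 127 128 128 128 129 129 129 129 129 128 126 102]
```

View pics/g.png

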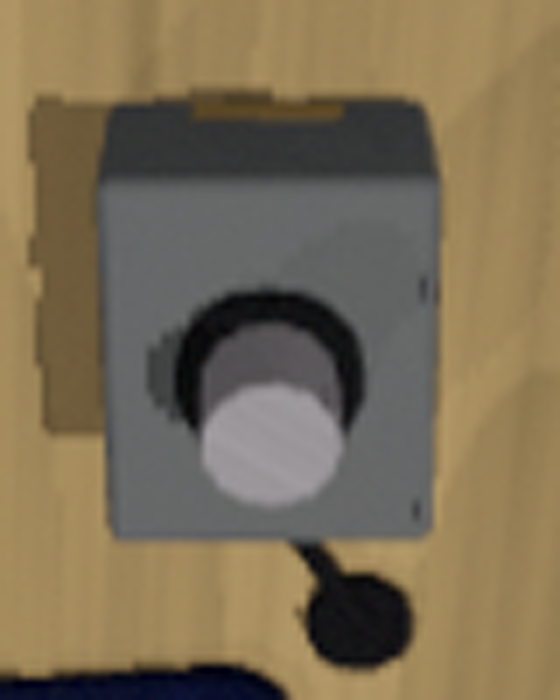

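```bash
python3 - <<'E'
from h import *
f=grab('wrist'); st()
g=f['color'].astype(float); d=g[:,:,0]-g[:,:,2]
L=[];Rr=[];B=[];F=[];T=[]
for r in range(234,278,2):
    row=d[r]; l=[x for x in range(225,250) if row[x]>20 and row[x+1]<=20][-1]; L.append((l+(row[l]-20)/(row[l]-row[l+1]),r))
    q=[x for x in range(270,295) if row[x]<=20 and row[x+1]>20][0]; Rr.append((q+(20-row[q])/(row[q+1]-row[q]),r))
s=g.sum(2)/3
for c in range(242,276,2):
    if not(258<c<272):
        q=[y for y in range(276,290) if d[y,c]<=20 and d[y+1,c]>20][0]; B.append((c,q+(20-d[q,c])/(d[q+1,c]-d[q,c])))
    q=[y for y in range(212,236) if s[y,c]<80 and s[y+1,c]>=80]
    if q: q=q[-1];T.append((c,q+(80-s[q,c])/(s[q+1,c]-s[q,c])))
    if not(244<c<272):
        q=[y for y in range(212,230) if s[y,c]>85 and s[y+1,c]<=85]
        if q: F.append((c,q[0]+.5))
for n,E,z in [('L',L,.036),('R',Rr,.036),('B',B,.036),('T',T,.0375),('F',F,0)]:
    P=ray(f,np.array(E),z)[:,:2]; vx,vy,x,y=cv2.fitLine(P.astype(np.float32),cv2.DIST_HUBER,0,.001,.001).ravel()
    print(n,len(P),'mid',P.mean(0).round(4),'ang',np.degrees(np.arctan2(vy,vx)).round(2))
print('pl',ray(f,(220+272/7,205+444/7),.062))
E
```

```text
2.42 [ 0.4542 -0.2047  0.2294] [-90.23  -0.24   3.35] [ 0.2  0.8 -0.2] 1.005
L 22 mid [ 0.4309 -0.3201] ang -85.97
R 22 mid [ 0.4938 -0.3167] ang -86.55
B 11 mid [ 0.4605 -0.3596] ang 3.35
T 17 mid [ 0.461  -0.2803] ang 3.79
F 4 mid [ 0.4615 -0.2814] ang 3.18
pl [[ 0.464268   -0.32067408  0.062     ]]
```

Emit:
carry_out:
  motion:
    - {"angular": [0, 0, 0], "slide": [7, -4, 44], "hand": 1}
    - {"angular": [0, 0, 0], "slide": [7, -4, 44], "hand": 1}
    - {"angular": [0, 0, 0], "slide": [7, -4, 44], "hand": 1}
    - {"angular": [0, 0, 0], "slide": [7, -4, 44], "hand": 1}
    - {"angular": [0, 0, 0], "slide": [7, -4, 44], "hand": 1}
    - {"angular": [0, 0, 0], "slide": [7, -4, 44], "hand": 1}
    - {"angular": [0, 0, 0], "slide": [7, -4, 44], "hand": 1}
    - {"angular": [0, 0, 0], "slide": [7, -4, 44], "hand": 1}
    - {"angular": [0, 0, 0], "slide": [7, -4, 44], "hand": 1}
    - {"angular": [0, 0, 0], "slide": [0, 0, 0], "hand": 1}

```text
clock: 3.68
position: [0.4973, 0.209, 0.2791]
tool_rot: [-1.577, -0.032, 0.057]
ft_force: [0.2, -0.6, 0.1]
opening: 0.998
```

```bash
python3 - <<'E'
from h import *
f=grab('wrist','pics/i.png'); st()
E
```

```text
3.73 [0.4971 0.2075 0.279 ] [-90.43  -1.83   3.21] [ 0.4  0.5 -0.5] 1.003
```

View pics/i.png

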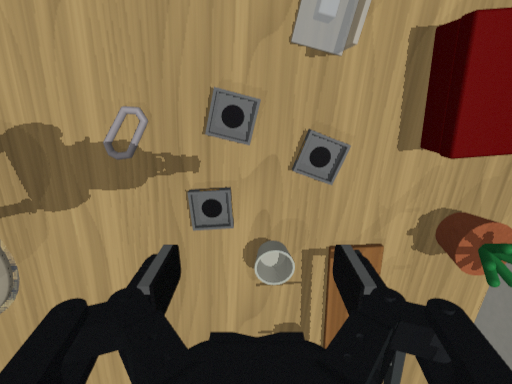

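```bash
cat >> h.py <<'E'
def trays(f,lo=8000):
    g=f['color'].astype(int); d=g[:,:,0]-g[:,:,2]; s=g.sum(2)/3
    dark=((s<38)).astype(np.uint8); dark[:, :]=dark
    out=[]
    n,lab,stt,cen=cv2.connectedComponentsWithStats(dark)
    m=((abs(d)<22)&(s<150)&(s>25)|(s<38)).astype(np.uint8)
    n2,lab2,st2,c2=cv2.connectedComponentsWithStats(m)
    for i in range(1,n):
        a=stt[i,4]; w,h=stt[i,2:4]
        if a<60 or a>6000 or not .7<w/h<1.4 or a/(w*h)<.7: continue
        C=ray(f,cen[i],.004)[0]
        k=lab2[int(cen[i][1]),int(cen[i][0])]
        if k==0: continue
        cn,_=cv2.findContours((lab2==k).astype(np.uint8),cv2.RETR_EXTERNAL,cv2.CHAIN_APPROX_NONE)
        c=max(cn,key=cv2.contourArea)[:,0]
        P=ray(f,c,.014)[:,:2]
        r=cv2.minAreaRect((P*1e3).astype(np.float32))
        if not 55<r[1][0]<80: continue
        an=(r[2]+45)%90-45
        out.append((C[:2],an)); print('tray disc',C.round(4),'px',cen[i].round(1),'rect',np.round(r[0],1),np.round(r[1],1),'ang',round(an,2))
    return out
E
python3 - <<'E'
from h import *
f=grab('wrist'); st(); t=trays(f)
zoom(f,180,80,360,240,4,'pics/j.png')
E
```

```text
3.77 [0.4969 0.2063 0.2786] [-90.47  -1.78   3.13] [ 0.4 -0.4  0.3] 0.998
tray disc [0.4694 0.2668 0.004 ] px [232.6 114.7] rect [469.4 266.3] [63.5 63.9] ang -10.93
tray disc [0.601  0.2154 0.004 ] px [320.2 155.4] rect [599.4 215.8] [63.9 67. ] ang -17.39
tray disc [0.4405 0.1259 0.004 ] px [211.7 206.8] rect [440.6 128.2] [64.6 67.6] ang 6.08
```

View pics/j.png

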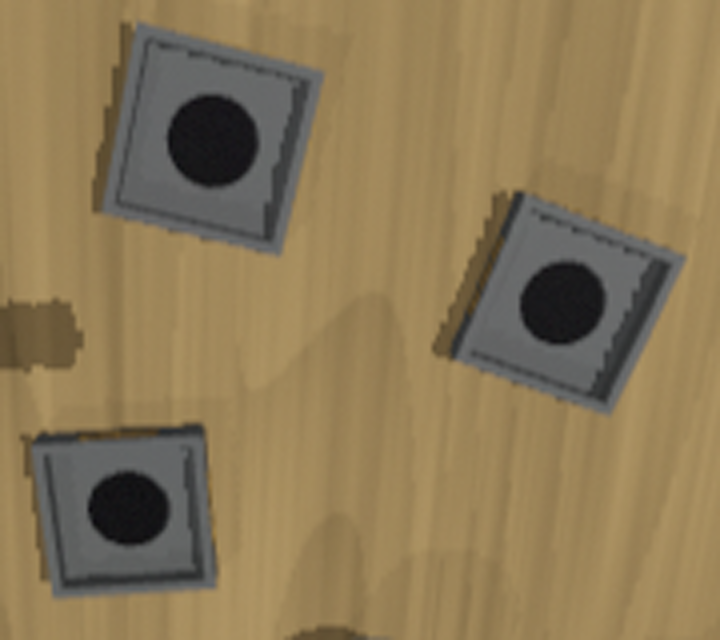

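```bash
python3 - <<'E'
from h import *
f=grab('wrist'); M=f['mount']; K=f['mtx']
zoom(f,120,230,400,340,2.8,'pics/k.png')
for p in [(179,246),(179,263),(336,246),(336,263),(160,245)]:
    d=M[:3,:3]@np.array([(p[0]-K[0,2])/K[0,0],(p[1]-K[1,2])/K[1,1],1]); c=M[:3,3]
    x=-.0425 if p[0]<256 else .0425
    k=(x-c[0])/d[0]; print(p,(c+k*d).round(4))
s=robot.sense()
plan((.4405,.1265,.09),6.1)
E
```

```text
(179, 246) [-0.0425  0.0113  0.0078]
(179, 263) [-0.0425  0.0083 -0.001 ]
(336, 246) [0.0425 0.0082 0.0095]
(336, 263) [0.0425 0.0053 0.0009]
(160, 245) [-0.0425 -0.0142  0.0233]
{"angular":[0.1, -0.6, 0.3],"slide":[-13.2, 37.4, -14.9]}
{"angular":[0.1, -0.6, 0.3],"slide":[-13.2, 37.5, -14.8]}
{"angular":[0.1, -0.6, 0.3],"slide":[-13.1, 37.5, -14.7]}
{"angular":[0.1, -0.6, 0.3],"slide":[-13.0, 37.6, -14.7]}
{"angular":[0.1, -0.6, 0.3],"slide":[-13.0, 37.6, -14.6]}
```

View pics/k.png

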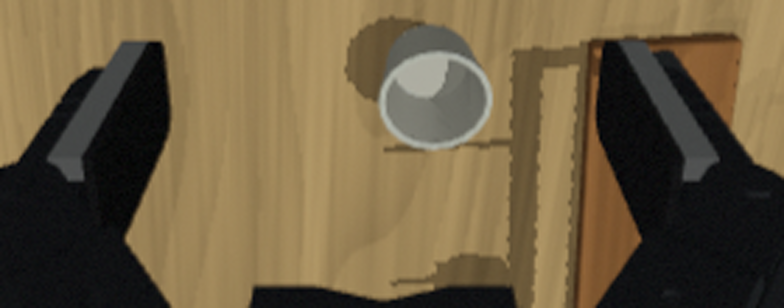

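Emit:
carry_out:
  motion:
    - {"angular": [0.1, -0.6, 0.4], "slide": [-13, 37.5, -15], "hand": 1}
    - {"angular": [0.1, -0.6, 0.4], "slide": [-13, 37.5, -15], "hand": 1}
    - {"angular": [0.1, -0.6, 0.4], "slide": [-13, 37.5, -15], "hand": 1}
    - {"angular": [0.1, -0.6, 0.4], "slide": [-13, 37.5, -14.5], "hand": 1}
    - {"angular": [0.1, -0.6, 0.3], "slide": [-13, 37.5, -14.5], "hand": 1}
    - {"angular": [0, 0, 0], "slide": [0, 0, 0], "hand": 1}

```text
clock: 4.58
position: [0.4396, 0.1169, 0.0883]
tool_rot: [-1.573, -0.002, 0.097]
ft_force: [-0.3, -0.2, 0.8]
opening: 1.002
```

```bash
python3 - <<'E'
from h import *
st()
f=grab('wrist','pics/l.png'); trays(f)
plan((.4405,.1265,.05),6.1)
E
```

```text
4.58 [0.4396 0.1169 0.0883] [-90.1   -0.14   5.55] [-0.3 -0.2  0.8] 1.002
tray disc [0.6005 0.2154 0.004 ] px [493.  100.8] rect [596.1 215.9] [66.3 71. ] ang -17.4
tray disc [0.4403 0.1255 0.004 ] px [258.1 198.1] rect [440.1 127. ] [64.1 66.7] ang 6.12
{"angular":[0.1, -0.5, 0.4],"slide":[-1.1, 39.9, 9.1]}
```

View pics/l.png

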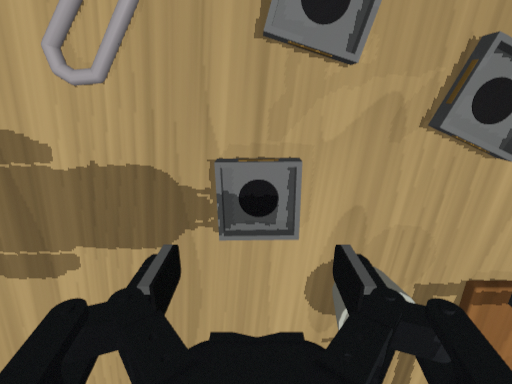

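Emit:
carry_out:
  motion:
    - {"angular": [0.1, -0.5, 0.1], "slide": [0.5, 35, 9], "hand": 1}
    - {"angular": [0, 0, 0], "slide": [0, 27, 0], "hand": 1}
    - {"angular": [0, 0, 0], "slide": [0, 4, 0], "hand": 1}
    - {"angular": [0, 0, 0], "slide": [0, 0, 0], "hand": 1}

```text
clock: 5.12
position: [0.4533, 0.1282, 0.0304]
tool_rot: [-1.57, -0.027, 0.103]
ft_force: [-0.2, 0.0, 1.1]
opening: 0.999
```

```bash
python3 - <<'E'
from h import *
st()
plan((.4405,.126,.0205),6.1)
E
```

```text
5.12 [0.4533 0.1282 0.0304] [-89.93  -1.55   5.92] [-0.2  0.   1.1] 0.999
{"angular":[-0.1, -0.2, 1.6],"slide":[-13.2, 9.5, -0.8]}
```

Emit:
carry_out:
  motion:
    - {"angular": [0, -0.2, 1.6], "slide": [-13, 0, -1], "hand": 1}
    - {"angular": [0, 0, 0], "slide": [0, 0, 0], "hand": 1}

```text
clock: 5.38
position: [0.4413, 0.126, 0.0323]
tool_rot: [-1.57, -0.002, 0.107]
ft_force: [0.2, -0.1, 0.7]
opening: 1.004
```

```bash
python3 - <<'E'
from h import *
st()
plan((.4405,.126,.0205),6.1)
E
```

```text
5.38 [0.4413 0.126  0.0323] [-89.93  -0.1    6.14] [ 0.2 -0.1  0.7] 1.004
{"angular":[-0.1, 0.0, 0.1],"slide":[-0.8, 11.8, 0.1]}
```

Emit:
carry_out:
  motion:
    - {"angular": [0, 0, 0], "slide": [-0.8, 11.5, 0], "hand": 1}
    - {"angular": [0, 0, 0], "slide": [0, 0, 0], "hand": 1}

```text
clock: 5.62
position: [0.4408, 0.126, 0.0209]
tool_rot: [-1.57, -0.004, 0.107]
ft_force: [-0.5, 0.4, -0.3]
opening: 1.003
```

```bash
python3 - <<'E'
from h import *
st()
plan((.4405,.126,.0205),6.1)
E
```

```text
5.62 [0.4408 0.126  0.0209] [-89.93  -0.2    6.14] [-0.5  0.4 -0.3] 1.003
{"angular":[-0.1, 0.0, 0.2],"slide":[-0.3, 0.4, 0.1]}
```

Emit:
carry_out:
  motion:
    - {"angular": [0, 0, 0], "slide": [0, 0, 0], "hand": 0.0}
    - {"angular": [0, 0, 0], "slide": [0, 0, 0], "hand": 0.0}
    - {"angular": [0, 0, 0], "slide": [0, 0, 0], "hand": 0.0}
    - {"angular": [0, 0, 0], "slide": [0, 0, 0], "hand": 0.0}
  grip_force: 35

```text
clock: 6.12
position: [0.4407, 0.1259, 0.0208]
tool_rot: [-1.57, -0.003, 0.107]
ft_force: [-0.6, 0.0, 0.8]
opening: 0.738
```

```bash
python3 - <<'E'
from h import *
st()
E
```

```text
6.12 [0.4407 0.1259 0.0208] [-89.93  -0.16   6.13] [-0.6  0.   0.8] 0.738
```

```bash
python3 - <<'E'
from h import *
s=robot.sense(); s['position']=s['position']+[0,0,.065]
plan((.457,-.226,.09),3.6,n=8,s=s)
E
```

```text
{"angular":[-0.0, 0.3, 0.0],"slide":[-2.7, -0.6, -44.0]}
{"angular":[-0.0, 0.3, 0.0],"slide":[-2.4, -0.6, -44.0]}
{"angular":[-0.0, 0.3, 0.0],"slide":[-2.2, -0.6, -44.0]}
{"angular":[-0.0, 0.3, 0.0],"slide":[-1.9, -0.6, -44.0]}
{"angular":[-0.0, 0.3, 0.0],"slide":[-1.7, -0.6, -44.0]}
{"angular":[-0.0, 0.3, 0.0],"slide":[-1.5, -0.5, -44.0]}
{"angular":[-0.0, 0.3, 0.0],"slide":[-1.2, -0.5, -44.0]}
{"angular":[-0.0, 0.3, 0.0],"slide":[-1.0, -0.5, -44.0]}
```

Emit:
carry_out:
  motion:
    - {"angular": [0, 0, 0], "slide": [0, -15, 0], "hand": 0.0}
    - {"angular": [0, 0, 0], "slide": [0, -25, 0], "hand": 0.0}
    - {"angular": [0, 0, 0], "slide": [0, -25, 0], "hand": 0.0}
    - {"angular": [0, 0, 0], "slide": [0, 0, 0], "hand": 0.0}

```text
clock: 6.62
position: [0.4392, 0.1257, 0.0855]
tool_rot: [-1.57, 0.001, 0.107]
ft_force: [0.0, -0.5, -3.1]
opening: 0.735
```

Emit:
carry_out:
  motion:
    - {"angular": [0, 0.3, 0], "slide": [-3, -1, -44], "hand": 0.0}
    - {"angular": [0, 0.3, 0], "slide": [-2, -1, -44], "hand": 0.0}
    - {"angular": [0, 0.3, 0], "slide": [-2, -1, -44], "hand": 0.0}
    - {"angular": [0, 0.3, 0], "slide": [-2, -1, -44], "hand": 0.0}
    - {"angular": [0, 0.3, 0], "slide": [-2, 0, -44], "hand": 0.0}
    - {"angular": [0, 0.3, 0], "slide": [-1, 0, -44], "hand": 0.0}
    - {"angular": [0, 0.3, 0], "slide": [-1, 0, -40], "hand": 0.0}
    - {"angular": [0, 0.3, 0], "slide": [0, 0, 0], "hand": 0.0}

```text
clock: 7.62
position: [0.4506, -0.1858, 0.0784]
tool_rot: [-1.564, 0.012, 0.066]
ft_force: [-0.4, 0.7, -2.5]
opening: 0.738
```

```bash
python3 - <<'E'
from h import *
st()
plan((.457,-.226,.05),3.6,n=2)
E
```

```text
7.62 [ 0.4506 -0.1858  0.0784] [-89.63   0.71   3.8 ] [-0.4  0.7 -2.5] 0.738
{"angular":[-0.2, 0.1, -0.4],"slide":[2.1, 14.0, -20.4]}
{"angular":[-0.2, 0.1, -0.4],"slide":[2.0, 14.1, -20.3]}
```

Emit:
carry_out:
  motion:
    - {"angular": [-0.2, 0.1, -0.4], "slide": [2, 14, -20], "hand": 0.0}
    - {"angular": [-0.2, 0.1, -0.4], "slide": [2, 14, -20], "hand": 0.0}
    - {"angular": [0, 0, 0], "slide": [0, 0, 0], "hand": 0.0}

```text
clock: 8.0
position: [0.4547, -0.2236, 0.0459]
tool_rot: [-1.566, 0.003, 0.062]
ft_force: [-0.1, 0.5, -2.9]
opening: 0.742
```

```bash
python3 - <<'E'
from h import *
st()
plan((.4575,-.232,.0225),3.6,n=2)
grab('wrist','pics/m.png')
E
```

```text
8.0 [ 0.4547 -0.2236  0.0459] [-89.72   0.18   3.56] [-0.1  0.5 -2.9] 0.742
{"angular":[-0.1, -0.0, -0.1],"slide":[1.2, 11.7, -4.3]}
{"angular":[-0.1, -0.0, -0.1],"slide":[1.2, 11.7, -4.3]}
```

View pics/m.png

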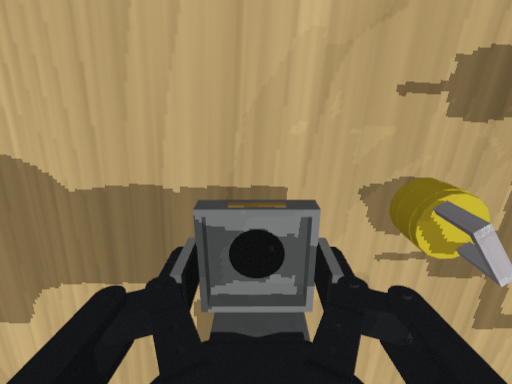

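Emit:
carry_out:
  motion:
    - {"angular": [-0.1, 0, -0.1], "slide": [1.3, 12, -4.3], "hand": 0.0}
    - {"angular": [-0.1, 0, -0.1], "slide": [1.2, 11.7, -4.3], "hand": 0.0}
    - {"angular": [0, 0, 0], "slide": [0, 0, 0], "hand": 0.0}

```text
clock: 8.43
position: [0.4577, -0.23, 0.0213]
tool_rot: [-1.569, -0.0, 0.064]
ft_force: [0.5, -0.1, -1.3]
opening: 0.737
```

```bash
python3 - <<'E'
from h import *
st()
plan((.4585,-.246,.0215),3.6,n=2)
E
```

```text
8.43 [ 0.4577 -0.23    0.0213] [-8.987e+01 -2.000e-02  3.670e+00] [ 0.5 -0.1 -1.3] 0.737
{"angular":[-0.1, 0.0, 0.0],"slide":[-0.1, -0.1, -8.0]}
{"angular":[-0.1, 0.0, 0.0],"slide":[-0.1, -0.1, -8.0]}
```

Emit:
carry_out:
  motion:
    - {"angular": [0, 0, 0], "slide": [0, 0.5, -7], "hand": 0.0}
    - {"angular": [0, 0, 0], "slide": [0, 0, -7], "hand": 0.0}
    - {"angular": [0, 0, 0], "slide": [0, 0, -2.5], "hand": 0.0}

```text
clock: 8.8
position: [0.4592, -0.2472, 0.0214]
tool_rot: [-1.569, -0.001, 0.065]
ft_force: [0.3, -0.1, -1.7]
opening: 0.741
```

Emit:
carry_out:
  motion:
    - {"angular": [0, 0, 0], "slide": [0, 0, -2.5], "hand": 0.0}

```text
clock: 8.93
position: [0.4592, -0.2481, 0.0213]
tool_rot: [-1.565, -0.001, 0.062]
ft_force: [3.3, 12.3, 0.1]
opening: 0.736
```

Emit:
carry_out:
  motion:
    - {"angular": [0, 0, 0], "slide": [0, 1, -2], "hand": 0.0}
    - {"angular": [0, 0, 0], "slide": [0, 0, 0], "hand": 0.8}
    - {"angular": [0, 0, 0], "slide": [0, 0, 0], "hand": 1}
    - {"angular": [0, 0, 0], "slide": [0, 0, 0], "hand": 1}
    - {"angular": [0, 0, 0], "slide": [0, 0, 0], "hand": 1}

```text
clock: 9.55
position: [0.4599, -0.2496, 0.0218]
tool_rot: [-1.564, -0.003, 0.061]
ft_force: [-0.2, 0.2, -0.6]
opening: 1.003
```

```bash
python3 - <<'E'
from h import *
st()
E
```

```text
9.55 [ 0.4599 -0.2496  0.0218] [-89.6   -0.17   3.52] [-0.2  0.2 -0.6] 1.003
```

Emit:
carry_out:
  motion:
    - {"angular": [0, 0, 0], "slide": [0, -30, 0], "hand": 1}
    - {"angular": [0, 0, 0], "slide": [0, -40, 20], "hand": 1}
    - {"angular": [0, 0, 0], "slide": [0, -40, 30], "hand": 1}
    - {"angular": [0, 0, 0], "slide": [0, -10, 10], "hand": 1}
    - {"angular": [0, 0, 0], "slide": [0, 0, 0], "hand": 1}

```text
clock: 10.18
position: [0.4558, -0.1903, 0.1445]
tool_rot: [-1.564, -0.002, 0.06]
ft_force: [0.2, -1.3, -0.1]
opening: 1.002
```

```bash
python3 - <<'E'
from h import *
st()
f=grab('wrist','pics/n.png'); trays(f)
zoom(f,206,180,306,310,5,'pics/n2.png')
E
```

```text
10.18 [ 0.4558 -0.1903  0.1445] [-89.59  -0.11   3.45] [ 0.2 -1.3 -0.1] 1.002
```

View pics/n2.png

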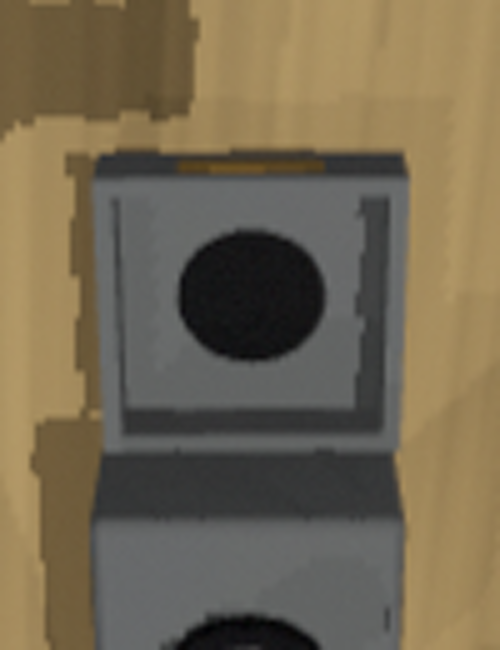

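Emit:
carry_out:
  motion:
    - {"angular": [0, 0, 0], "slide": [0, 0, 50], "hand": 1}
    - {"angular": [0, 0, 0], "slide": [0, 0, 50], "hand": 1}
    - {"angular": [0, 0, 0], "slide": [0, 0, 50], "hand": 1}
    - {"angular": [0, 0, 0], "slide": [0, 0, 50], "hand": 1}
    - {"angular": [0, 0, 0], "slide": [0, 0, 50], "hand": 1}
    - {"angular": [0, 0, 0], "slide": [0, 0, 50], "hand": 1}
    - {"angular": [0, 0, 0], "slide": [0, 0, 50], "hand": 1}
    - {"angular": [0, 0, 0], "slide": [0, 0, 0], "hand": 1}

```text
clock: 11.22
position: [0.4358, 0.1622, 0.1341]
tool_rot: [-1.565, 0.015, 0.051]
ft_force: [-0.6, -0.5, -0.5]
opening: 1.001
```

```bash
python3 - <<'E'
from h import *
st()
f=grab('wrist','pics/o.png'); trays(f)
plan((.598,.21,.11),-17.4)
E
```

```text
11.22 [0.4358 0.1622 0.1341] [-89.68   0.85   2.9 ] [-0.6 -0.5 -0.5] 1.001
tray disc [0.4695 0.267  0.004 ] px [304.2  76.2] rect [469.4 266.4] [64.1 64.2] ang -10.86
tray disc [0.6013 0.2155 0.004 ] px [442.2 145. ] rect [597.5 216.3] [64.  71.7] ang -17.28
{"angular":[-0.0, 5.1, -0.2],"slide":[41.2, 5.4, 10.3]}
{"angular":[-0.0, 5.1, -0.2],"slide":[40.1, 5.5, 13.9]}
{"angular":[-0.0, 5.1, -0.2],"slide":[38.7, 5.7, 17.4]}
{"angular":[-0.0, 5.1, -0.2],"slide":[37.0, 5.8, 20.7]}
```

Emit:
carry_out:
  motion:
    - {"angular": [0, 5.1, -0.2], "slide": [41, 5, 10], "hand": 1}
    - {"angular": [0, 5.1, -0.2], "slide": [40, 5, 14], "hand": 1}
    - {"angular": [0, 5.1, -0.2], "slide": [39, 6, 17], "hand": 1}
    - {"angular": [0, 5.1, -0.2], "slide": [37, 6, 21], "hand": 1}
    - {"angular": [0, 0, 0], "slide": [0, 0, 0], "hand": 1}

```text
clock: 11.9
position: [0.6029, 0.1986, 0.1023]
tool_rot: [-1.579, 0.009, -0.327]
ft_force: [-1.4, 0.9, -0.8]
opening: 0.998
```

```bash
python3 - <<'E'
from h import *
st()
f=grab('wrist','pics/p.png'); trays(f)
plan((.6005,.2155,.04),-17.4,n=3)
E
```

```text
11.9 [0.6029 0.1986 0.1023] [-90.48   0.5  -18.74] [-1.4  0.9 -0.8] 0.998
tray disc [0.4686 0.2668 0.004 ] px [ 80.  176.6] rect [472.6 265.9] [64.7 71.7] ang -10.79
tray disc [0.6002 0.2154 0.004 ] px [248.2 184.2] rect [600.4 216.2] [66.1 64.1] ang -17.31
{"angular":[0.2, -0.4, -0.2],"slide":[-1.7, 20.7, 5.7]}
{"angular":[0.2, -0.4, -0.2],"slide":[-1.8, 20.7, 5.6]}
{"angular":[0.2, -0.4, -0.2],"slide":[-1.8, 20.7, 5.6]}
```

Emit:
carry_out:
  motion:
    - {"angular": [0.2, -0.4, -0.2], "slide": [-2, 21, 5.6], "hand": 1}
    - {"angular": [0.2, -0.4, -0.2], "slide": [-2, 21, 5.6], "hand": 1}
    - {"angular": [0.2, -0.4, -0.2], "slide": [-1.5, 21, 5.6], "hand": 1}
    - {"angular": [0, 0, 0], "slide": [0, 0, 0], "hand": 1}

```text
clock: 12.45
position: [0.5953, 0.2081, 0.0362]
tool_rot: [-1.576, 0.007, -0.309]
ft_force: [-0.1, -0.0, -1.2]
opening: 1.002
```

```bash
python3 - <<'E'
from h import *
st()
plan((.6005,.2155,.0208),-17.4,n=2)
E
```

```text
12.45 [0.5953 0.2081 0.0362] [-90.32   0.43 -17.68] [-0.1 -0.  -1.2] 1.002
{"angular":[0.2, -0.1, -0.2],"slide":[1.4, 7.7, 4.4]}
{"angular":[0.2, -0.1, -0.2],"slide":[1.4, 7.7, 4.4]}
```

Emit:
carry_out:
  motion:
    - {"angular": [0.2, -0.2, -0.2], "slide": [1.4, 7, 4.4], "hand": 1}
    - {"angular": [0.2, -0.1, -0.2], "slide": [1.4, 7.5, 4.4], "hand": 1}
    - {"angular": [0, 0, 0], "slide": [0, 0, 0], "hand": 1}

```text
clock: 12.82
position: [0.6012, 0.2145, 0.0228]
tool_rot: [-1.568, -0.002, -0.304]
ft_force: [-0.2, -0.8, 0.6]
opening: 0.997
```

```bash
python3 - <<'E'
from h import *
st()
plan((.6005,.2155,.0208),-17.4,n=1)
E
```

```text
12.82 [0.6012 0.2145 0.0228] [-89.85  -0.11 -17.43] [-0.2 -0.8  0.6] 0.997
{"angular":[-0.1, -0.0, 0.1],"slide":[-1.0, 2.0, 0.8]}
```

Fine-tune, close, and lift.

Emit:
carry_out:
  motion:
    - {"angular": [0, 0, 0], "slide": [-0.8, 2, 0.8], "hand": 1}
    - {"angular": [0, 0, 0], "slide": [0, 0, 0], "hand": 0}
    - {"angular": [0, 0, 0], "slide": [0, 0, 0], "hand": 0}
    - {"angular": [0, 0, 0], "slide": [0, 0, 0], "hand": 0}
    - {"angular": [0, 0, 0], "slide": [0, 0, 0], "hand": 0}

```text
clock: 13.45
position: [0.6014, 0.2158, 0.0217]
tool_rot: [-1.567, -0.004, -0.304]
ft_force: [0.2, -0.5, 0.3]
opening: 0.739
```

Emit:
carry_out:
  motion:
    - {"angular": [0, 0, 0], "slide": [0, -15, 0], "hand": 0.0}
    - {"angular": [0, 0, 0], "slide": [0, -30, 0], "hand": 0.0}
    - {"angular": [0, 0, 0], "slide": [0, -35, 0], "hand": 0.0}
    - {"angular": [0, 0, 0], "slide": [0, 0, 0], "hand": 0.0}

```text
clock: 13.95
position: [0.6007, 0.2156, 0.1051]
tool_rot: [-1.568, -0.003, -0.304]
ft_force: [-0.4, 0.1, -2.4]
opening: 0.741
```

```bash
python3 - <<'E'
from h import *
st()
plan((.45,.13,.11),3.6)
s=robot.sense(); s['position']=np.array((.45,.13,.11)); s['tool_rot']=np.radians([-90,0,3.6]); print(); plan((.4535,-.14,.10),3.6,s=s,maxmm=44)
E
```

```text
13.95 [0.6007 0.2156 0.1051] [-89.84  -0.15 -17.4 ] [-0.4  0.1 -2.4] 0.741
{"angular":[-0.0, -5.3, 0.0],"slide":[-29.5, -1.4, -31.7]}
{"angular":[-0.0, -5.3, 0.0],"slide":[-32.3, -1.4, -28.8]}
{"angular":[-0.0, -5.3, 0.0],"slide":[-34.8, -1.3, -25.8]}
{"angular":[-0.0, -5.3, 0.0],"slide":[-37.0, -1.3, -22.5]}

{"angular":[0.0, 0.0, 0.0],"slide":[-1.9, 1.4, -38.5]}
{"angular":[0.0, 0.0, 0.0],"slide":[-1.9, 1.4, -38.5]}
{"angular":[0.0, 0.0, 0.0],"slide":[-1.9, 1.4, -38.5]}
{"angular":[0.0, 0.0, 0.0],"slide":[-1.9, 1.4, -38.5]}
{"angular":[0.0, 0.0, 0.0],"slide":[-1.9, 1.4, -38.5]}
{"angular":[0.0, 0.0, 0.0],"slide":[-1.9, 1.4, -38.5]}
{"angular":[0.0, 0.0, 0.0],"slide":[-1.9, 1.4, -38.5]}
```

Emit:
carry_out:
  motion:
    - {"angular": [0, -5.3, 0], "slide": [-29.5, -1, -31.7], "hand": 0}
    - {"angular": [0, -5.3, 0], "slide": [-32, -1, -29], "hand": 0}
    - {"angular": [0, -5.3, 0], "slide": [-35, -1, -26], "hand": 0}
    - {"angular": [0, -5.3, 0], "slide": [-37, -1, -22.5], "hand": 0}
    - {"angular": [0, 0, 0], "slide": [-2, 1, -38], "hand": 0}
    - {"angular": [0, 0, 0], "slide": [-2, 1, -38], "hand": 0}
    - {"angular": [0, 0, 0], "slide": [-2, 1, -38], "hand": 0}
    - {"angular": [0, 0, 0], "slide": [-2, 0, -38], "hand": 0}
    - {"angular": [0, 0, 0], "slide": [-2, 0, -38], "hand": 0}
    - {"angular": [0, 0, 0], "slide": [0, 0, 0], "hand": 0}

```text
clock: 15.2
position: [0.4439, -0.0687, 0.0983]
tool_rot: [-1.567, 0.008, 0.081]
ft_force: [0.3, 0.6, -0.9]
opening: 0.739
```

```bash
python3 - <<'E'
from h import *
st()
plan((.4535,-.15,.05),3.6)
E
```

```text
15.2 [ 0.4439 -0.0687  0.0983] [-89.81   0.47   4.66] [ 0.3  0.6 -0.9] 0.739
{"angular":[-0.1, 0.5, -0.2],"slide":[1.7, 24.0, -41.0]}
{"angular":[-0.1, 0.5, -0.2],"slide":[1.9, 24.1, -40.9]}
```

Emit:
carry_out:
  motion:
    - {"angular": [-0.1, 0.5, -0.2], "slide": [2, 24, -41], "hand": 0.0}
    - {"angular": [-0.1, 0.5, -0.2], "slide": [2, 24, -41], "hand": 0.0}
    - {"angular": [0, 0, 0], "slide": [0, 0, 0], "hand": 0.0}

```text
clock: 15.58
position: [0.4533, -0.1496, 0.0479]
tool_rot: [-1.569, 0.002, 0.064]
ft_force: [-0.9, 0.3, -1.7]
opening: 0.737
```

```bash
python3 - <<'E'
from h import *
st()
plan((.4543,-.172,.0222),3.6,n=3)
f=grab('wrist','pics/q.png')
E
```

```text
15.57 [ 0.4533 -0.1496  0.0479] [-89.87   0.11   3.66] [-0.9  0.3 -1.7] 0.737
{"angular":[-0.0, 0.0, -0.0],"slide":[-0.1, 8.5, -7.5]}
{"angular":[-0.0, 0.0, -0.0],"slide":[-0.1, 8.5, -7.5]}
{"angular":[-0.0, 0.0, -0.0],"slide":[-0.1, 8.5, -7.5]}
```

View pics/q.png

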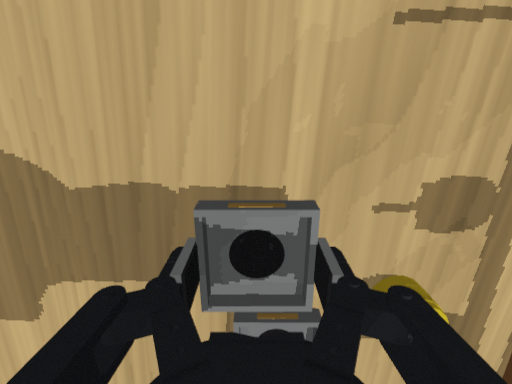

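Emit:
carry_out:
  motion:
    - {"angular": [0, 0, 0], "slide": [0, 8.5, -7.5], "hand": 0.0}
    - {"angular": [0, 0, 0], "slide": [0, 8.5, -7.5], "hand": 0.0}
    - {"angular": [0, 0, 0], "slide": [0, 8, -3], "hand": 0.0}
    - {"angular": [0, 0, 0], "slide": [0, 0, 0], "hand": 0.0}

```text
clock: 16.12
position: [0.4537, -0.1641, 0.0223]
tool_rot: [-1.567, 0.003, 0.068]
ft_force: [-0.3, -0.3, -2.1]
opening: 0.737
```

```bash
python3 - <<'E'
from h import *
st()
plan((.4551,-.182,.0215),3.55,n=2)
E
```

```text
16.12 [ 0.4537 -0.1641  0.0223] [-89.77   0.15   3.92] [-0.3 -0.3 -2.1] 0.737
{"angular":[-0.1, 0.2, -0.1],"slide":[0.1, 0.3, -9.0]}
{"angular":[-0.1, 0.2, -0.1],"slide":[0.1, 0.4, -9.0]}
```

Emit:
carry_out:
  motion:
    - {"angular": [-0.1, 0.2, -0.1], "slide": [0.2, 0.8, -9], "hand": 0.0}
    - {"angular": [-0.1, 0.2, -0.1], "slide": [0.2, 0, -8], "hand": 0.0}
    - {"angular": [0, 0, 0], "slide": [0, 0, 0], "hand": 0.0}

```text
clock: 16.5
position: [0.4559, -0.1817, 0.0222]
tool_rot: [-1.571, -0.003, 0.061]
ft_force: [-0.1, -0.9, -1.9]
opening: 0.736
```

Emit:
carry_out:
  motion:
    - {"angular": [0, 0, 0], "slide": [0, 0, -2.5], "hand": 0.0}
    - {"angular": [0, 0, 0], "slide": [0, 0, -2], "hand": 0.0}

```text
clock: 16.75
position: [0.4556, -0.1836, 0.0221]
tool_rot: [-1.565, -0.002, 0.059]
ft_force: [3.3, 10.9, 1.5]
opening: 0.734
```

Emit:
carry_out:
  motion:
    - {"angular": [0, 0, 0], "slide": [0, 1.2, -1], "hand": 0.0}
    - {"angular": [0, 0, 0], "slide": [0, 0, -1], "hand": 0.0}

```text
clock: 17.0
position: [0.4555, -0.1836, 0.0218]
tool_rot: [-1.562, -0.002, 0.059]
ft_force: [1.9, 4.3, -0.8]
opening: 0.739
```

```bash
python3 - <<'E'
from h import *
st()
E
```

```text
17.0 [ 0.4555 -0.1836  0.0218] [-89.48  -0.1    3.37] [ 1.9  4.3 -0.8] 0.739
```

Release, retreat up and look.

Emit:
carry_out:
  motion:
    - {"angular": [0, 0, 0], "slide": [0, 0.5, -1.5], "hand": 0.0}
    - {"angular": [0, 0, 0], "slide": [0, 0, 0], "hand": 0.8}
    - {"angular": [0, 0, 0], "slide": [0, 0, 0], "hand": 1}
    - {"angular": [0, 0, 0], "slide": [0, 0, 0], "hand": 1}
    - {"angular": [0, 0, 0], "slide": [0, 0, 0], "hand": 1}
    - {"angular": [0, 0, 0], "slide": [0, -30, 0], "hand": 1}
    - {"angular": [0, 0, 0], "slide": [0, -40, 20], "hand": 1}
    - {"angular": [0, 0, 0], "slide": [0, -40, 20], "hand": 1}
    - {"angular": [0, 0, 0], "slide": [0, -10, 10], "hand": 1}
    - {"angular": [0, 0, 0], "slide": [0, 0, 0], "hand": 1}

```text
clock: 18.25
position: [0.4525, -0.1359, 0.1445]
tool_rot: [-1.561, -0.001, 0.058]
ft_force: [-0.1, 0.1, -0.5]
opening: 0.999
```

```bash
python3 - <<'E'
from h import *
st()
f=grab('wrist','pics/r.png'); trays(f)
zoom(f,196,170,316,330,4.5,'pics/r2.png')
grab('top','pics/r3.png')
E
```

```text
18.25 [ 0.4525 -0.1359  0.1445] [-8.946e+01 -8.000e-02  3.300e+00] [-0.1  0.1 -0.5] 0.999
```

View pics/r2.png

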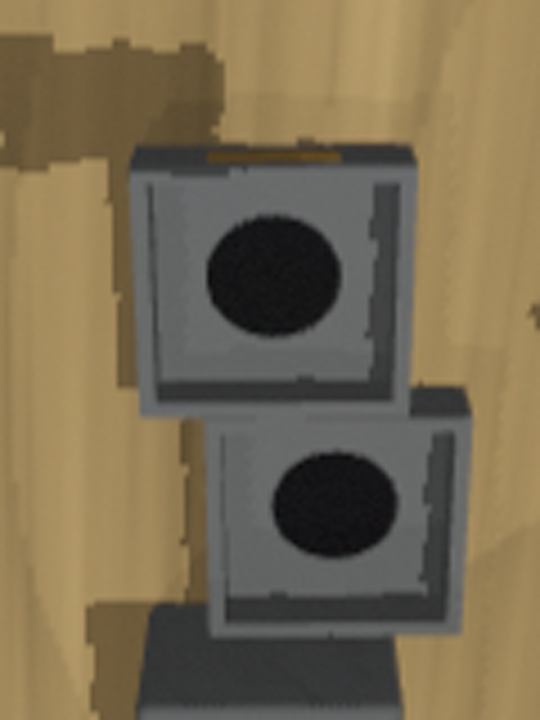

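```bash
cat >> h.py <<'E'
def discs(f):
    g=f['color'].astype(int); s=g.sum(2)/3
    n,lab,stt,cen=cv2.connectedComponentsWithStats((s<38).astype(np.uint8)); o=[]
    for i in range(1,n):
        a=stt[i,4]; w,h=stt[i,2:4]
        if a<60 or a>6000 or not .7<w/h<1.5 or a/(w*h)<.72: continue
        C=ray(f,cen[i],.004)[0]; print('disc',C.round(4),cen[i].round(1),(w,h)); o.append(C)
    return o
E
python3 - <<'E'
from h import *
st()
f=grab('wrist'); discs(f)
E
```

```text
18.35 [ 0.4522 -0.1363  0.1435] [-8.942e+01  2.000e-02  3.250e+00] [ 0.1 -0.4 -0.1] 1.0
disc [ 0.4555 -0.1843  0.004 ] [256.9 231.3] (np.int32(29), np.int32(26))
disc [ 0.4748 -0.2477  0.004 ] [270.6 282.2] (np.int32(27), np.int32(23))
```

View pics/r.png

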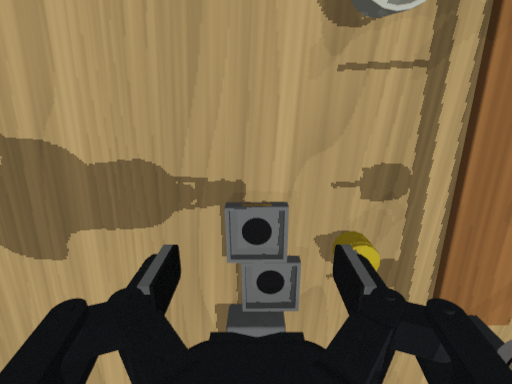

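```bash
python3 - <<'E'
from h import *
f=grab('wrist'); print('yellow top-left edge',ray(f,[(334,240),(345,236)],.032))
plan((.469,-.248,.06),3.55)
E
```

```text
yellow top-left edge [[ 0.52871923 -0.17506392  0.032     ]
 [ 0.53857788 -0.17022644  0.032     ]]
{"angular":[-0.2, -0.1, -0.0],"slide":[3.6, 27.3, -37.8]}
{"angular":[-0.2, -0.1, -0.0],"slide":[3.5, 27.4, -37.7]}
{"angular":[-0.2, -0.1, -0.0],"slide":[3.4, 27.5, -37.6]}
```

Emit:
carry_out:
  motion:
    - {"angular": [-0.2, -0.1, 0], "slide": [3.6, 10, -38], "hand": 1}
    - {"angular": [-0.2, -0.1, 0], "slide": [3.5, 30, -38], "hand": 1}
    - {"angular": [-0.2, -0.1, 0], "slide": [3.4, 30, -36], "hand": 1}
    - {"angular": [0, 0, 0], "slide": [0, 5, 0], "hand": 1}
    - {"angular": [0, 0, 0], "slide": [0, 0, 0], "hand": 1}

```text
clock: 19.08
position: [0.4672, -0.2506, 0.0598]
tool_rot: [-1.565, 0.008, 0.06]
ft_force: [0.4, 0.5, 0.4]
opening: 1.003
```

```bash
python3 - <<'E'
from h import *
st()
plan((.469,-.248,.034),3.55,n=2)
E
```

```text
19.07 [ 0.4672 -0.2506  0.0598] [-89.68   0.45   3.42] [0.4 0.5 0.4] 1.003
{"angular":[-0.2, -0.1, -0.2],"slide":[1.1, 12.9, 1.2]}
{"angular":[-0.2, -0.1, -0.2],"slide":[1.0, 12.9, 1.2]}
```

Emit:
carry_out:
  motion:
    - {"angular": [-0.2, -0.1, -0.2], "slide": [1.2, 13, 1.2], "hand": 1}
    - {"angular": [-0.2, -0.1, -0.2], "slide": [1.2, 13, 1.2], "hand": 1}
    - {"angular": [0, 0, 0], "slide": [0, 0, 0], "hand": 1}

```text
clock: 19.45
position: [0.4692, -0.2456, 0.0333]
tool_rot: [-1.572, -0.0, 0.065]
ft_force: [-0.5, -0.1, -0.4]
opening: 0.999
```

```bash
python3 - <<'E'
from h import *
st()
plan((.469,-.248,.0215),3.55,n=1)
E
```

```text
19.45 [ 0.4692 -0.2456  0.0333] [-90.09  -0.     3.75] [-0.5 -0.1 -0.4] 0.999
{"angular":[0.1, 0.2, 0.0],"slide":[-0.4, 11.8, -2.4]}
```

Emit:
carry_out:
  motion:
    - {"angular": [0, 0.2, 0], "slide": [-0.2, 11.8, -2.4], "hand": 1}
    - {"angular": [0, 0, 0], "slide": [0, 0, 0], "hand": 0}
    - {"angular": [0, 0, 0], "slide": [0, 0, 0], "hand": 0}
    - {"angular": [0, 0, 0], "slide": [0, 0, 0], "hand": 0}
    - {"angular": [0, 0, 0], "slide": [0, 0, 0], "hand": 0}

```text
clock: 20.08
position: [0.4706, -0.248, 0.0225]
tool_rot: [-1.575, -0.004, 0.063]
ft_force: [1.4, -0.3, -0.7]
opening: 0.739
```

```bash
python3 - <<'E'
from h import *
st()
plan((.4593,-.2483,.0215),3.55,n=2)
E
```

```text
20.07 [ 0.4706 -0.248   0.0225] [-90.22  -0.21   3.6 ] [ 1.4 -0.3 -0.7] 0.739
{"angular":[0.1, 0.0, 0.1],"slide":[-5.7, 0.5, 0.2]}
{"angular":[0.1, 0.0, 0.1],"slide":[-5.7, 0.5, 0.2]}
```

Emit:
carry_out:
  motion:
    - {"angular": [0, 0, 0], "slide": [-5.7, 0.3, 0], "hand": 0}
    - {"angular": [0, 0, 0], "slide": [-5.5, 0.3, 0], "hand": 0}
    - {"angular": [0, 0, 0], "slide": [0, 0, 0], "hand": 0}

```text
clock: 20.45
position: [0.4601, -0.2486, 0.0226]
tool_rot: [-1.575, -0.007, 0.062]
ft_force: [-0.9, 1.1, 0.1]
opening: 0.739
```

```bash
python3 - <<'E'
from h import *
st()
plan((.4593,-.2483,.0215),3.55,n=1)
E
```

```text
20.45 [ 0.4601 -0.2486  0.0226] [-90.25  -0.38   3.56] [-0.9  1.1  0.1] 0.739
{"angular":[0.3, 0.0, 0.4],"slide":[-0.7, 1.1, 0.4]}
```

Emit:
carry_out:
  motion:
    - {"angular": [0, 0, 0], "slide": [-0.8, 0.6, -1.5], "hand": 0}
    - {"angular": [0, 0, 0], "slide": [0, 0, 0], "hand": 0.8}
    - {"angular": [0, 0, 0], "slide": [0, 0, 0], "hand": 1}
    - {"angular": [0, 0, 0], "slide": [0, 0, 0], "hand": 1}
    - {"angular": [0, 0, 0], "slide": [0, -30, 0], "hand": 1}
    - {"angular": [0, 0, 0], "slide": [0, -40, 20], "hand": 1}
    - {"angular": [0, 0, 0], "slide": [0, -40, 40], "hand": 1}
    - {"angular": [0, 0, 0], "slide": [0, -10, 50], "hand": 1}
    - {"angular": [0, 0, 0], "slide": [0, 0, 0], "hand": 1}

```text
clock: 21.58
position: [0.4503, -0.1381, 0.1445]
tool_rot: [-1.572, -0.003, 0.059]
ft_force: [-0.1, -0.9, -0.1]
opening: 1.0
```

```bash
python3 - <<'E'
from h import *
st()
f=grab('wrist'); discs(f)
zoom(f,196,170,316,330,4.5,'pics/s2.png')
E
```

```text
21.57 [ 0.4503 -0.1381  0.1445] [-90.06  -0.19   3.36] [-0.1 -0.9 -0.1] 1.0
disc [ 0.4554 -0.1841  0.004 ] [258.1 227.8] (np.int32(29), np.int32(26))
disc [ 0.4598 -0.2483  0.004 ] [258.5 278.5] (np.int32(26), np.int32(22))
```

View pics/s2.png

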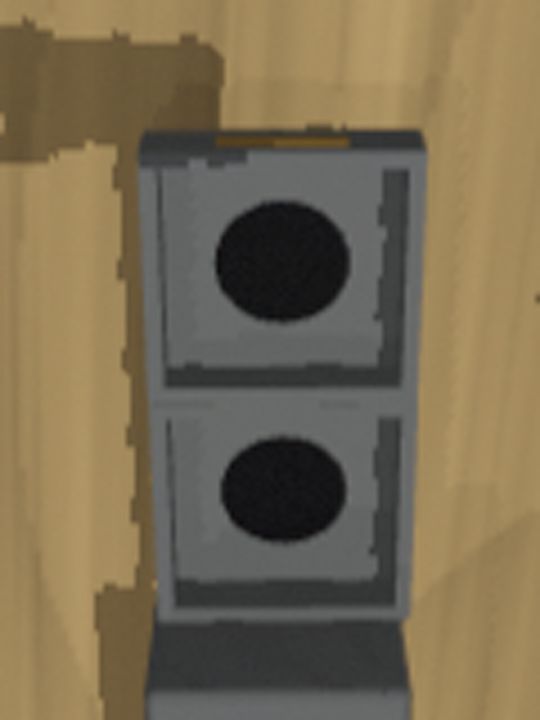

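Emit:
carry_out:
  motion:
    - {"angular": [0, 0, 0], "slide": [3, 0, 48], "hand": 1}
    - {"angular": [0, 0, 0], "slide": [3, 0, 48], "hand": 1}
    - {"angular": [0, 1.5, 0], "slide": [4, 0, 48], "hand": 1}
    - {"angular": [0, 3, 0], "slide": [5, 0, 48], "hand": 1}
    - {"angular": [0, 3, 0], "slide": [5, 0, 48], "hand": 1}
    - {"angular": [0, 3, 0], "slide": [0, 0, 48], "hand": 1}
    - {"angular": [0, 3, 0], "slide": [0, 0, 48], "hand": 1}
    - {"angular": [0, 0, 0], "slide": [0, 0, 30], "hand": 1}
    - {"angular": [0, 0, 0], "slide": [0, 0, 0], "hand": 1}

```text
clock: 22.75
position: [0.4893, 0.2243, 0.1363]
tool_rot: [-1.582, -0.008, -0.197]
ft_force: [-0.4, -0.4, -0.1]
opening: 0.998
```

```bash
python3 - <<'E'
from h import *
st()
f=grab('wrist','pics/t.png'); trays(f)
plan((.469,.2668,.06),-10.9,n=4)
E
```

```text
22.75 [0.4893 0.2243 0.1363] [-90.62  -0.45 -11.31] [-0.4 -0.4 -0.1] 0.998
tray disc [0.4691 0.2665 0.004 ] px [225.3 149.9] rect [468.8 266.7] [64.2 63.3] ang -11.14
{"angular":[0.2, -0.1, 0.1],"slide":[-7.1, 18.9, 10.0]}
{"angular":[0.2, -0.1, 0.1],"slide":[-7.1, 18.9, 9.9]}
{"angular":[0.2, -0.1, 0.1],"slide":[-7.0, 18.9, 9.9]}
{"angular":[0.2, -0.1, 0.1],"slide":[-7.0, 19.0, 9.8]}
```

Emit:
carry_out:
  motion:
    - {"angular": [0.2, -0.1, 0.1], "slide": [-7, 19, 10], "hand": 1}
    - {"angular": [0.2, 0, 0.1], "slide": [-7, 19, 10], "hand": 1}
    - {"angular": [0.2, 0, 0.1], "slide": [-7, 19, 10], "hand": 1}
    - {"angular": [0.1, 0, 0.1], "slide": [-7, 19, 10], "hand": 1}
    - {"angular": [0, 0, 0], "slide": [0, 0, 0], "hand": 1}

```text
clock: 23.42
position: [0.4706, 0.2582, 0.0561]
tool_rot: [-1.577, 0.002, -0.205]
ft_force: [-0.6, -0.2, 0.5]
opening: 1.003
```

```bash
python3 - <<'E'
from h import *
st()
plan((.469,.2666,.033),-11,n=2)
E
```

```text
23.43 [0.4706 0.2582 0.0561] [-9.034e+01  9.000e-02 -1.173e+01] [-0.6 -0.2  0.5] 1.003
{"angular":[0.2, -0.4, -0.0],"slide":[-1.6, 11.5, 4.0]}
{"angular":[0.2, -0.4, -0.0],"slide":[-1.6, 11.5, 4.0]}
```

Emit:
carry_out:
  motion:
    - {"angular": [0.2, -0.4, 0], "slide": [-1.6, 11.5, 4], "hand": 1}
    - {"angular": [0.2, -0.4, 0], "slide": [-1.6, 11.5, 4], "hand": 1}
    - {"angular": [0, 0, 0], "slide": [0, 0, 0], "hand": 1}

```text
clock: 23.8
position: [0.4708, 0.2648, 0.0327]
tool_rot: [-1.569, -0.001, -0.192]
ft_force: [0.3, -0.9, -0.0]
opening: 0.999
```

```bash
python3 - <<'E'
from h import *
st()
plan((.469,.2666,.021),-11,n=1)
E
```

```text
23.8 [0.4708 0.2648 0.0327] [-8.990e+01 -3.000e-02 -1.102e+01] [ 0.3 -0.9 -0. ] 0.999
{"angular":[-0.1, -0.0, 0.0],"slide":[-2.1, 11.7, 1.4]}
```

Emit:
carry_out:
  motion:
    - {"angular": [0, 0, 0], "slide": [-2, 11.7, 1.4], "hand": 1}
    - {"angular": [0, 0, 0], "slide": [0, 0, 0], "hand": 0}
    - {"angular": [0, 0, 0], "slide": [0, 0, 0], "hand": 0}
    - {"angular": [0, 0, 0], "slide": [0, 0, 0], "hand": 0}
    - {"angular": [0, 0, 0], "slide": [0, 0, 0], "hand": 0}
    - {"angular": [0, 0, 0], "slide": [0, -15, 0], "hand": 0.0}
    - {"angular": [0, 0, 0], "slide": [0, -25, 0], "hand": 0.0}
    - {"angular": [0, 0, 0], "slide": [0, -35, 0], "hand": 0.0}
    - {"angular": [0, 0, 0], "slide": [0, 0, 0], "hand": 0.0}

```text
clock: 24.92
position: [0.4692, 0.2668, 0.0998]
tool_rot: [-1.568, -0.002, -0.192]
ft_force: [0.5, 1.6, -2.1]
opening: 0.737
```

```bash
python3 - <<'E'
from h import *
st()
plan((.4505,-.09,.09),3.6,maxmm=42)
E
```

```text
24.93 [0.4692 0.2668 0.0998] [-89.87  -0.11 -10.99] [ 0.5  1.6 -2.1] 0.737
{"angular":[-0.0, -1.6, 0.0],"slide":[5.5, 1.0, -39.3]}
{"angular":[-0.0, -1.6, 0.0],"slide":[4.4, 1.0, -39.5]}
{"angular":[-0.0, -1.6, 0.0],"slide":[3.3, 1.0, -39.6]}
{"angular":[-0.0, -1.6, 0.0],"slide":[2.2, 1.0, -39.6]}
{"angular":[-0.0, -1.6, 0.0],"slide":[1.0, 1.0, -39.7]}
{"angular":[-0.0, -1.6, 0.0],"slide":[-0.1, 1.0, -39.7]}
{"angular":[-0.0, -1.6, 0.0],"slide":[-1.2, 1.1, -39.7]}
{"angular":[-0.0, -1.6, 0.0],"slide":[-2.3, 1.1, -39.6]}
{"angular":[-0.0, -1.6, 0.0],"slide":[-3.4, 1.1, -39.5]}
```

Emit:
carry_out:
  motion:
    - {"angular": [0, -1.6, 0], "slide": [5.5, 1, -39], "hand": 0}
    - {"angular": [0, -1.6, 0], "slide": [4, 1, -39], "hand": 0}
    - {"angular": [0, -1.6, 0], "slide": [3, 1, -39], "hand": 0}
    - {"angular": [0, -1.6, 0], "slide": [2, 1, -39], "hand": 0}
    - {"angular": [0, -1.6, 0], "slide": [1, 1, -39], "hand": 0}
    - {"angular": [0, -1.6, 0], "slide": [0, 1, -39], "hand": 0}
    - {"angular": [0, -1.6, 0], "slide": [-1, 1, -39], "hand": 0}
    - {"angular": [0, -1.6, 0], "slide": [-2, 1, -39], "hand": 0}
    - {"angular": [0, -1.6, 0], "slide": [-3, 1, -20], "hand": 0}
    - {"angular": [0, 0, 0], "slide": [0, 0, 0], "hand": 0}

```text
clock: 26.18
position: [0.4454, -0.0748, 0.084]
tool_rot: [-1.567, 0.007, 0.07]
ft_force: [-0.5, 1.1, -1.6]
opening: 0.739
```

```bash
python3 - <<'E'
from h import *
st()
plan((.4505,-.095,.05),3.6)
E
```

```text
26.18 [ 0.4454 -0.0748  0.084 ] [-89.76   0.38   3.99] [-0.5  1.1 -1.6] 0.739
{"angular":[-0.2, 0.4, -0.4],"slide":[3.9, 33.9, -20.6]}
```

Emit:
carry_out:
  motion:
    - {"angular": [-0.2, 0.4, -0.4], "slide": [3.9, 34, -20], "hand": 0}
    - {"angular": [0, 0, 0], "slide": [0, 15, -3], "hand": 0}
    - {"angular": [0, 0, 0], "slide": [0, 0, 0], "hand": 0}

```text
clock: 26.55
position: [0.4502, -0.0958, 0.0332]
tool_rot: [-1.569, 0.0, 0.061]
ft_force: [-0.2, 0.6, -1.3]
opening: 0.741
```

```bash
python3 - <<'E'
from h import *
st()
plan((.4510,-.108,.022),3.55,n=2)
discs(grab('wrist','pics/u.png'))
E
```

```text
26.55 [ 0.4502 -0.0958  0.0332] [-8.987e+01  1.000e-02  3.520e+00] [-0.2  0.6 -1.3] 0.741
{"angular":[-0.1, -0.0, -0.0],"slide":[0.0, 5.6, -6.1]}
{"angular":[-0.1, -0.0, -0.0],"slide":[0.0, 5.6, -6.1]}
disc [ 0.4505 -0.1042  0.004 ] [256.2 254. ] (np.int32(55), np.int32(48))
```

View pics/u.png

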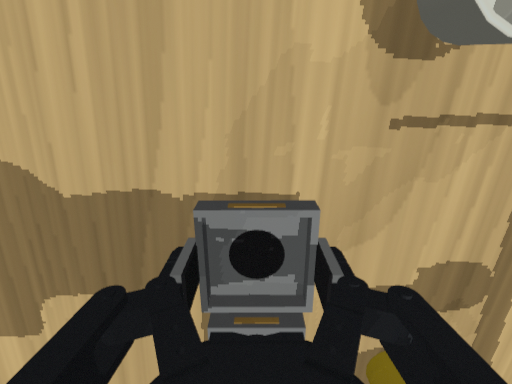

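Emit:
carry_out:
  motion:
    - {"angular": [0, 0, 0], "slide": [0.1, 5.6, -6], "hand": 0}
    - {"angular": [0, 0, 0], "slide": [0, 5.6, -6], "hand": 0}
    - {"angular": [0, 0, 0], "slide": [0, 0, 0], "hand": 0}

```text
clock: 26.98
position: [0.4525, -0.1077, 0.0231]
tool_rot: [-1.57, -0.003, 0.063]
ft_force: [0.3, 0.7, -3.2]
opening: 0.736
```

```bash
python3 - <<'E'
from h import *
st()
plan((.4514,-.118,.0215),3.55,n=1)
E
```

```text
26.98 [ 0.4525 -0.1077  0.0231] [-89.96  -0.2    3.63] [ 0.3  0.7 -3.2] 0.736
{"angular":[-0.0, 0.1, 0.2],"slide":[-1.8, 1.6, -10.2]}
```

Emit:
carry_out:
  motion:
    - {"angular": [0, 0, 0], "slide": [-1.8, 1.6, -9], "hand": 0}
    - {"angular": [0, 0, 0], "slide": [0, 0, 0], "hand": 0}

```text
clock: 27.22
position: [0.4515, -0.1176, 0.0217]
tool_rot: [-1.57, -0.004, 0.063]
ft_force: [0.8, -0.3, -1.9]
opening: 0.738
```

```bash
python3 - <<'E'
from h import *
st()
plan((.4515,-.120,.0215),3.55,n=1)
E
```

```text
27.23 [ 0.4515 -0.1176  0.0217] [-89.98  -0.24   3.63] [ 0.8 -0.3 -1.9] 0.738
{"angular":[-0.0, 0.1, 0.2],"slide":[-0.2, 0.2, -2.4]}
```

Emit:
carry_out:
  motion:
    - {"angular": [0, 0, 0], "slide": [0, 0.6, -2.5], "hand": 0}
    - {"angular": [0, 0, 0], "slide": [0, 0.3, -2.5], "hand": 0}

```text
clock: 27.48
position: [0.4514, -0.12, 0.0211]
tool_rot: [-1.565, -0.004, 0.06]
ft_force: [2.7, 15.6, 4.9]
opening: 0.743
```

Emit:
carry_out:
  motion:
    - {"angular": [0, 0, 0], "slide": [0, 0, -2], "hand": 0}
    - {"angular": [0, 0, 0], "slide": [0, 0, -2], "hand": 0}

```text
clock: 27.72
position: [0.4515, -0.1199, 0.0213]
tool_rot: [-1.557, -0.004, 0.058]
ft_force: [1.6, 9.1, 1.1]
opening: 0.737
```

Butted. Release, rise, and look at the row.

Emit:
carry_out:
  motion:
    - {"angular": [0, 0, 0], "slide": [0, 0, 0], "hand": 0.8}
    - {"angular": [0, 0, 0], "slide": [0, 0, 0], "hand": 1}
    - {"angular": [0, 0, 0], "slide": [0, 0, 0], "hand": 1}
    - {"angular": [0, 0, 0], "slide": [0, 0, 0], "hand": 1}
    - {"angular": [0, 0, 0], "slide": [0, -30, 0], "hand": 1}
    - {"angular": [0, 0, 0], "slide": [0, -45, 10], "hand": 1}
    - {"angular": [0, 0, 0], "slide": [0, -45, 10], "hand": 1}
    - {"angular": [0, 0, 0], "slide": [0, -45, 10], "hand": 1}
    - {"angular": [0, 0, 0], "slide": [0, 0, 0], "hand": 1}

```text
clock: 28.85
position: [0.4497, -0.0928, 0.1921]
tool_rot: [-1.559, -0.006, 0.057]
ft_force: [0.2, 0.1, -0.7]
opening: 1.003
```

```bash
python3 - <<'E'
from h import *
st()
f=grab('wrist','pics/v.png'); o=discs(f)
zoom(f,196,170,326,340,4,'pics/v2.png')
E
```

```text
28.85 [ 0.4497 -0.0928  0.1921] [-89.32  -0.32   3.25] [ 0.2  0.1 -0.7] 1.003
disc [0.6909 0.0621 0.004 ] [499.1  42.3] (np.int32(27), np.int32(21))
disc [ 0.4516 -0.12    0.004 ] [255.7 197.8] (np.int32(26), np.int32(24))
disc [ 0.4557 -0.1844  0.004 ] [256.1 245. ] (np.int32(24), np.int32(21))
disc [ 0.4599 -0.2485  0.004 ] [256.5 286.9] (np.int32(22), np.int32(19))
```

View pics/v2.png

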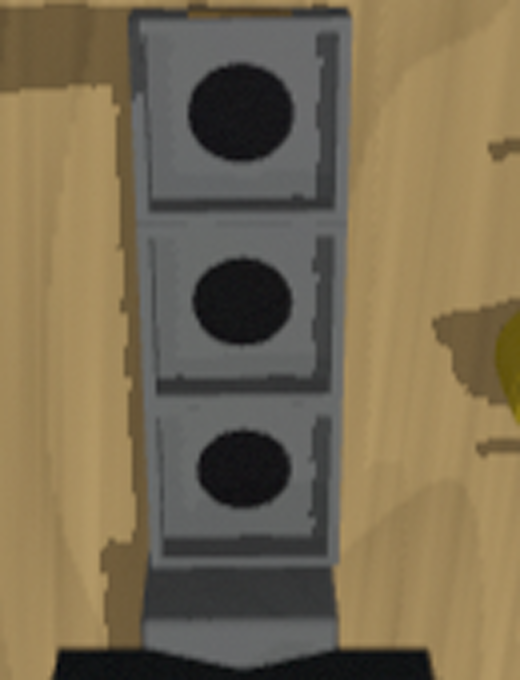

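View pics/v.png

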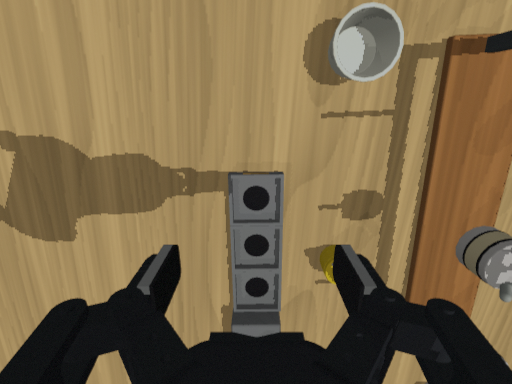

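```bash
python3 - <<'E'
from h import *
st(); print(robot.sense()['qpos'].round(3))
plan((.53,-.15,.34),95,maxdeg=9.5)
E
```

```text
28.9 [ 0.4484 -0.0926  0.1902] [-89.24  -0.09   3.24] [-1.   0.  -0.1] 0.999
[-0.365  0.152  1.847  0.014  1.147 -0.428]
{"angular":[-0.1, -9.2, 0.1],"slide":[7.8, -15.0, -6.0]}
{"angular":[-0.1, -9.2, 0.1],"slide":[6.8, -15.1, -7.2]}
{"angular":[-0.1, -9.2, 0.1],"slide":[5.5, -15.1, -8.2]}
{"angular":[-0.1, -9.2, 0.1],"slide":[4.1, -15.1, -9.0]}
{"angular":[-0.1, -9.2, 0.1],"slide":[2.6, -15.0, -9.5]}
{"angular":[-0.1, -9.2, 0.1],"slide":[1.1, -15.0, -9.8]}
{"angular":[-0.1, -9.2, 0.1],"slide":[-0.5, -15.0, -9.9]}
{"angular":[-0.1, -9.2, 0.1],"slide":[-2.1, -15.0, -9.7]}
{"angular":[-0.1, -9.2, 0.1],"slide":[-3.7, -15.0, -9.2]}
{"angular":[-0.1, -9.2, 0.1],"slide":[-5.1, -15.0, -8.5]}
```

Emit:
carry_out:
  motion:
    - {"angular": [-0.1, -9.2, 0.1], "slide": [8, -15, -6], "hand": 1}
    - {"angular": [-0.1, -9.2, 0.1], "slide": [7, -15, -7], "hand": 1}
    - {"angular": [-0.1, -9.2, 0.1], "slide": [5.5, -15, -8], "hand": 1}
    - {"angular": [-0.1, -9.2, 0.1], "slide": [4, -15, -9], "hand": 1}
    - {"angular": [-0.1, -9.2, 0.1], "slide": [2.6, -15, -9.5], "hand": 1}
    - {"angular": [-0.1, -9.2, 0.1], "slide": [1, -15, -10], "hand": 1}
    - {"angular": [-0.1, -9.2, 0.1], "slide": [-0.5, -15, -10], "hand": 1}
    - {"angular": [-0.1, -9.2, 0.1], "slide": [-2, -15, -10], "hand": 1}
    - {"angular": [-0.1, -9.2, 0.1], "slide": [-4, -15, -9], "hand": 1}
    - {"angular": [-0.1, -9.2, 0.1], "slide": [-5, -15, -8.5], "hand": 1}

```text
clock: 30.15
position: [0.5269, -0.1499, 0.3204]
tool_rot: [-1.535, -0.01, 1.712]
ft_force: [0.5, 0.0, 0.8]
opening: 1.004
```

Emit:
carry_out:
  motion:
    - {"angular": [0, 0, 0], "slide": [0, 0, 0], "hand": 1}
    - {"angular": [0, 0, 0], "slide": [0, 0, 0], "hand": 1}

```text
clock: 30.4
position: [0.5264, -0.1504, 0.3171]
tool_rot: [-1.53, -0.012, 1.707]
ft_force: [-0.5, -0.3, -0.3]
opening: 0.999
```

```bash
python3 - <<'E'
from h import *
st()
f=grab('wrist','pics/w.png')
E
```

```text
30.4 [ 0.5264 -0.1504  0.3171] [-87.67  -0.7   97.82] [-0.5 -0.3 -0.3] 0.999
```

View pics/w.png

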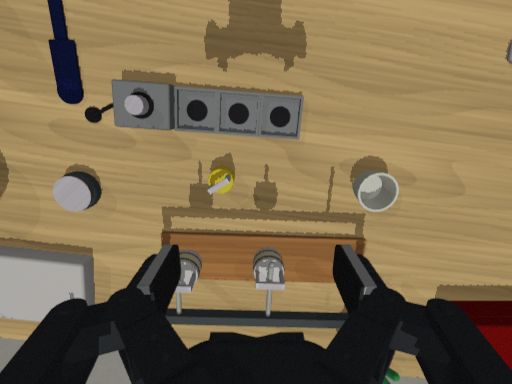

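```bash
python3 - <<'E'
from h import *
st()
f=grab('wrist')
zoom(f,150,225,380,335,3.4,'pics/w2.png')
E
```

```text
30.45 [ 0.5264 -0.1504  0.3171] [-87.68  -0.69  97.85] [ 0.4  0.  -0.6] 1.0
```

View pics/w2.png

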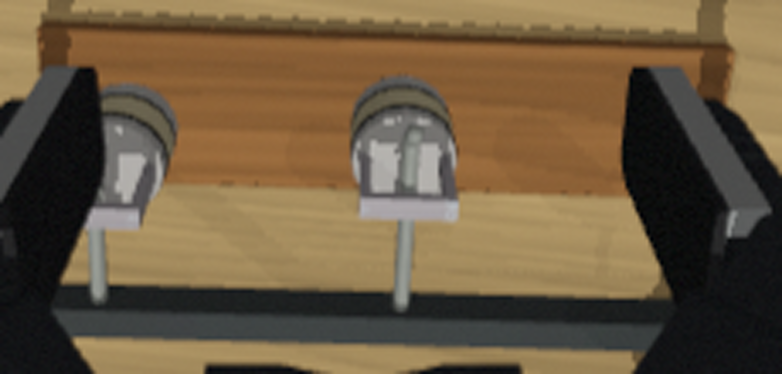

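```bash
python3 - <<'E'
from h import *
f=grab('wrist'); q=lambda x,y:(150+x/3.4,225+y/3.4)
for n,p,z in [('bail mid',(409,208),.167),('bailL',(360,208),.167),('bailR',(458,208),.167),('rod near bar',(401,303),.163),('rod at bail',(405,222),.163),('tip',(414,131),.172),('rod2 near bar',(99,297),.163),('rod2 at bail',(96,230),.163),('bail2 R',(140,218),.167),('bar edgeL',(60,287),.167),('bar edgeR',(660,300),.167),('barfarL',(80,333),.167),('barfarR',(640,348),.167)]:
    print(n,ray(f,q(*p),z)[0].round(4))
E
```

```text
bail mid [ 0.6431 -0.1152  0.167 ]
bailL [ 0.6453 -0.1321  0.167 ]
bailR [ 0.641  -0.0982  0.167 ]
rod near bar [ 0.6865 -0.1112  0.163 ]
rod at bail [ 0.6519 -0.115   0.163 ]
tip [ 0.6098 -0.1189  0.172 ]
rod2 near bar [ 0.6977 -0.2205  0.163 ]
rod2 at bail [ 0.6692 -0.2231  0.163 ]
bail2 R [ 0.6591 -0.2074  0.167 ]
bar edgeL [ 0.6915 -0.2336  0.167 ]
bar edgeR [ 0.67   -0.0192  0.167 ]
barfarL [ 0.7108 -0.2256  0.167 ]
barfarR [ 0.6919 -0.0216  0.167 ]
```

```bash
python3 - <<'E'
from h import *
plan((.6435,-.115,.25),95.7,n=4)
E
```

```text
{"angular":[-0.6, 0.6, 0.2],"slide":[4.5, 15.8, -30.8]}
{"angular":[-0.6, 0.6, 0.2],"slide":[4.9, 16.1, -30.6]}
{"angular":[-0.6, 0.6, 0.2],"slide":[5.2, 16.4, -30.4]}
{"angular":[-0.6, 0.6, 0.2],"slide":[5.6, 16.7, -30.2]}
```

Emit:
carry_out:
  motion:
    - {"angular": [-0.6, 0.6, 0.2], "slide": [4.5, 16, -31], "hand": 0.7}
    - {"angular": [-0.6, 0.6, 0.2], "slide": [5, 16, -31], "hand": 0.7}
    - {"angular": [-0.6, 0.6, 0.2], "slide": [5, 16, -30], "hand": 0.7}
    - {"angular": [-0.6, 0.6, 0.2], "slide": [5.6, 16, -30], "hand": 0.7}
    - {"angular": [0, 0, 0], "slide": [0, 0, 0], "hand": 0.7}

```text
clock: 31.18
position: [0.6448, -0.114, 0.2484]
tool_rot: [-1.573, 0.004, 1.661]
ft_force: [-1.2, -0.3, -0.3]
opening: 0.85
```

```bash
python3 - <<'E'
from h import *
st()
f=grab('wrist','pics/x.png')
plan((.6435,-.115,.20),95.7,n=2)
print(proj(f,[(.6435,-.115,.167),(.61,-.119,.172),(.6544,-.2245,.167)]))
E
```

```text
31.18 [ 0.6448 -0.114   0.2484] [-90.1    0.22  95.17] [-1.2 -0.3 -0.3] 0.85
{"angular":[0.1, -0.3, -0.1],"slide":[-0.1, 24.7, 0.4]}
{"angular":[0.1, -0.3, -0.1],"slide":[-0.2, 24.7, 0.3]}
[[255.03518765 206.95406142]
 [253.60121738 167.55412946]
 [118.18122885 207.9870311 ]]
```

View pics/x.png

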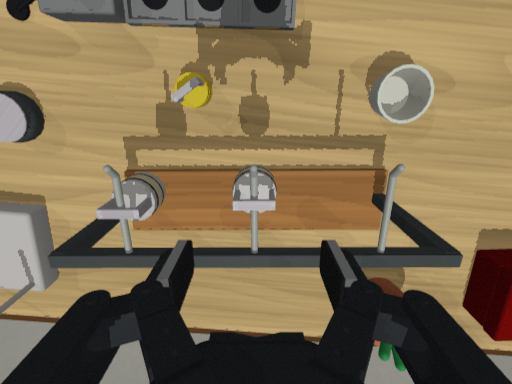

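```bash
python3 - <<'E'
from h import *
f=grab('wrist')
zoom(f,90,155,290,265,3.9,'pics/x2.png')
E
```

```text
(no output)
```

View pics/x2.png

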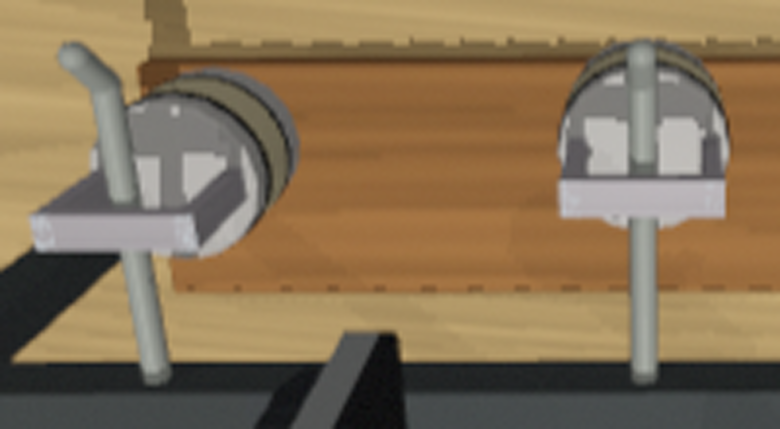

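```bash
python3 - <<'E'
from h import *
f=grab('wrist'); st(); q=lambda x,y:(90+x/3.9,155+y/3.9)
for n,p,z in [('A bail top L',(560,197),.167),('A R',(725,197),.167),('A rod bar',(645,370),.163),('A tip',(641,45),.172),
 ('B L',(33,230),.167),('B R',(197,230),.167),('B rod bar',(154,375),.163),('B rod bail',(137,255),.163),('B tip',(72,47),.172)]:
    print(n,ray(f,q(*p),z)[0].round(4))
plan((.643,-.115,.19),95.7,n=3)
E
```

```text
31.32 [ 0.6438 -0.1151  0.2511] [-90.25   0.32  95.11] [ 0.7 -0.   0.1] 0.849
A bail top L [ 0.6439 -0.1333  0.167 ]
A R [ 0.6408 -0.0992  0.167 ]
A rod bar [ 0.6857 -0.1119  0.163 ]
A tip [ 0.6089 -0.1194  0.172 ]
B L [ 0.6614 -0.2432  0.167 ]
B R [ 0.6583 -0.2088  0.167 ]
B rod bar [ 0.6971 -0.222   0.163 ]
B rod bail [ 0.6674 -0.2237  0.163 ]
B tip [ 0.6192 -0.2286  0.172 ]
{"angular":[0.1, -0.2, -0.1],"slide":[0.2, 20.4, 0.4]}
{"angular":[0.1, -0.2, -0.1],"slide":[0.2, 20.4, 0.3]}
{"angular":[0.1, -0.2, -0.1],"slide":[0.1, 20.4, 0.3]}
```

Emit:
carry_out:
  motion:
    - {"angular": [0.1, -0.1, -0.1], "slide": [-0.4, 20, 0.6], "hand": 0.7}
    - {"angular": [0.1, -0.1, -0.1], "slide": [-0.3, 20, 0.3], "hand": 0.7}
    - {"angular": [0.1, -0.1, -0.1], "slide": [0, 15, 0.3], "hand": 0.7}
    - {"angular": [0, 0, 0], "slide": [0, 0, 0], "hand": 0.7}

```text
clock: 31.82
position: [0.641, -0.1182, 0.1999]
tool_rot: [-1.575, 0.004, 1.662]
ft_force: [0.3, -0.2, 0.5]
opening: 0.85
```

```bash
python3 - <<'E'
from h import *
st()
plan((.643,-.116,.1445),95.5,n=3)
E
```

```text
31.82 [ 0.641  -0.1182  0.1999] [-90.25   0.2   95.25] [ 0.3 -0.2  0.5] 0.85
{"angular":[0.1, -0.1, -0.1],"slide":[0.7, 18.5, -0.6]}
{"angular":[0.1, -0.1, -0.1],"slide":[0.7, 18.5, -0.7]}
{"angular":[0.1, -0.1, -0.1],"slide":[0.7, 18.5, -0.7]}
```

Emit:
carry_out:
  motion:
    - {"angular": [0.1, -0.1, -0.1], "slide": [0.7, 18.5, -0.6], "hand": 0.7}
    - {"angular": [0.1, -0.1, -0.1], "slide": [0.7, 18.5, -0.7], "hand": 0.7}
    - {"angular": [0, 0, 0], "slide": [0.7, 15, -0.7], "hand": 0.7}
    - {"angular": [0, 0, 0], "slide": [0, 0, 0], "hand": 0.7}

```text
clock: 32.33
position: [0.6433, -0.1161, 0.1453]
tool_rot: [-1.573, 0.0, 1.666]
ft_force: [0.8, -0.3, 0.6]
opening: 0.853
```

```bash
python3 - <<'E'
from h import *
st()
plan((.643,-.116,.1445),95.5,n=1)
grab('wrist','pics/y.png')
E
```

```text
32.33 [ 0.6433 -0.1161  0.1453] [-9.011e+01  2.000e-02  9.545e+01] [ 0.8 -0.3  0.6] 0.853
{"angular":[0.1, -0.1, -0.0],"slide":[0.2, 0.8, 0.3]}
```

View pics/y.png

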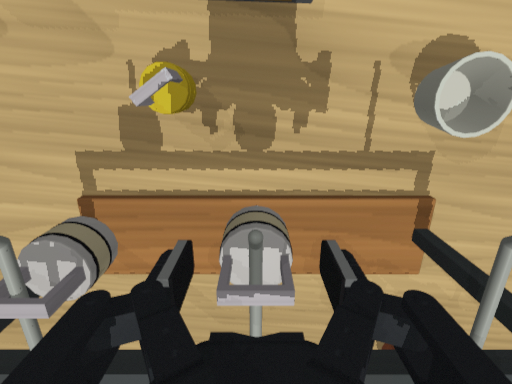

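Emit:
carry_out:
  motion:
    - {"angular": [0, 0, 0], "slide": [0.2, 0.8, 0.3], "hand": 0.2}
    - {"angular": [0, 0, 0], "slide": [0, 0, 0], "hand": -0.5}
    - {"angular": [0, 0, 0], "slide": [0, 0, 0], "hand": -0.5}
    - {"angular": [0, 0, 0], "slide": [0, 0, 0], "hand": -0.5}
    - {"angular": [0, 0, 0], "slide": [0, 0, 0], "hand": -0.5}
  grip_force: 35

```text
clock: 33.0
position: [0.6444, -0.1163, 0.1468]
tool_rot: [-1.577, 0.002, 1.666]
ft_force: [-0.1, 0.2, -0.9]
opening: 0.451
```

Emit:
carry_out:
  motion:
    - {"angular": [0, 0, 0], "slide": [0, -6, 0], "hand": -0.5}
    - {"angular": [0, 0, 0], "slide": [0, -6, 0], "hand": -0.5}
    - {"angular": [0, 0, 0], "slide": [0, 0, 0], "hand": -0.5}

```text
clock: 33.38
position: [0.6445, -0.1164, 0.16]
tool_rot: [-1.577, 0.002, 1.666]
ft_force: [0.8, -0.3, -0.9]
opening: 0.454
```

```bash
python3 - <<'E'
from h import *
st()
plan((.643,-.116,.1575),95.5,n=1)
grab('wrist','pics/z.png')
E
```

```text
33.38 [ 0.6445 -0.1164  0.16  ] [-90.37   0.13  95.46] [ 0.8 -0.3 -0.9] 0.454
{"angular":[0.4, -0.0, -0.1],"slide":[0.5, 2.5, 1.5]}
```

View pics/z.png

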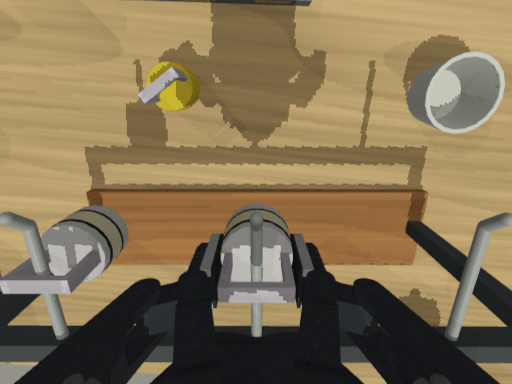

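Emit:
carry_out:
  motion:
    - {"angular": [0, 0, 0], "slide": [0, 0.5, 12], "hand": -0.5}
    - {"angular": [0, 0, 0], "slide": [0, 0, 12], "hand": -0.5}
    - {"angular": [0, 0, 0], "slide": [0, 0, 0], "hand": -0.5}

```text
clock: 33.8
position: [0.6177, -0.1186, 0.1585]
tool_rot: [-1.575, 0.002, 1.666]
ft_force: [0.3, -0.4, -1.5]
opening: 0.452
```

```bash
python3 - <<'E'
from h import *
st()
E
```

```text
33.8 [ 0.6177 -0.1186  0.1585] [-9.023e+01  9.000e-02  9.546e+01] [ 0.3 -0.4 -1.5] 0.452
```

Emit:
carry_out:
  motion:
    - {"angular": [0, 0, 0], "slide": [0, -1.5, 10], "hand": -0.5}
    - {"angular": [0, 0, 0], "slide": [0, -0.5, 12], "hand": -0.5}
    - {"angular": [0, 0, 0], "slide": [0, -0.5, 12], "hand": -0.5}
    - {"angular": [0, 0, 0], "slide": [0, 0, 0], "hand": -0.5}

```text
clock: 34.3
position: [0.5809, -0.1221, 0.1611]
tool_rot: [-1.575, 0.002, 1.666]
ft_force: [0.8, 0.9, -0.5]
opening: 0.454
```

```bash
python3 - <<'E'
from h import *
st()
grab('wrist','pics/aa.png')
E
```

```text
34.3 [ 0.5809 -0.1221  0.1611] [-9.022e+01  9.000e-02  9.544e+01] [ 0.8  0.9 -0.5] 0.454
```

View pics/aa.png

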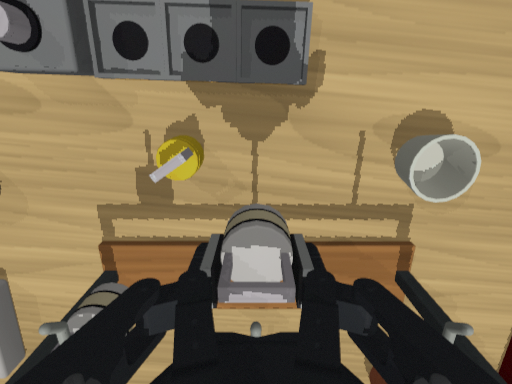

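```bash
python3 - <<'E'
from h import *
s=robot.sense()
plan((.4516,-.120,.155),3.6)
E
```

```text
{"angular":[0.0, 9.2, 0.0],"slide":[1.4, 0.6, 12.9]}
{"angular":[0.0, 9.2, 0.0],"slide":[-0.6, 0.6, 13.0]}
{"angular":[0.0, 9.2, 0.0],"slide":[-2.7, 0.6, 12.7]}
{"angular":[0.0, 9.2, 0.0],"slide":[-4.7, 0.6, 12.1]}
{"angular":[0.0, 9.2, 0.0],"slide":[-6.6, 0.6, 11.2]}
{"angular":[0.0, 9.2, 0.0],"slide":[-8.3, 0.6, 10.0]}
{"angular":[0.0, 9.2, 0.0],"slide":[-9.8, 0.6, 8.6]}
{"angular":[0.0, 9.2, 0.0],"slide":[-11.0, 0.6, 6.9]}
{"angular":[0.0, 9.2, 0.0],"slide":[-12.0, 0.6, 5.1]}
{"angular":[0.0, 9.2, 0.0],"slide":[-12.6, 0.6, 3.1]}
```

Emit:
carry_out:
  motion:
    - {"angular": [0, 0, 0], "slide": [1, 0, 30], "hand": -0.5}
    - {"angular": [0, 8, 0], "slide": [0, 0, 30], "hand": -0.5}
    - {"angular": [0, 9.3, 0], "slide": [0, 0, 20], "hand": -0.5}
    - {"angular": [0, 9.3, 0], "slide": [-3, 0, 12], "hand": -0.5}
    - {"angular": [0, 9.3, 0], "slide": [-6, 0, 10], "hand": -0.5}
    - {"angular": [0, 9.3, 0], "slide": [-6, 0, 6], "hand": -0.5}
    - {"angular": [0, 9.3, 0], "slide": [-6, 0, 4], "hand": -0.5}
    - {"angular": [0, 9.3, 0], "slide": [-5, 0, 2], "hand": -0.5}
    - {"angular": [0, 9.3, 0], "slide": [-5, 0, 0], "hand": -0.5}
    - {"angular": [0, 9.3, 0], "slide": [0, 0, 0], "hand": -0.5}

```text
clock: 35.6
position: [0.4549, -0.1376, 0.1617]
tool_rot: [-1.578, -0.014, 0.18]
ft_force: [-0.2, -0.4, -1.7]
opening: 0.452
```

```bash
python3 - <<'E'
from h import *
st()
plan((.4516,-.120,.13),3.6)
f=grab('wrist','pics/bb.png'); discs(f)
E
```

```text
35.6 [ 0.4549 -0.1376  0.1617] [-90.39  -0.8   10.34] [-0.2 -0.4 -1.7] 0.452
{"angular":[0.3, 6.7, 0.8],"slide":[-0.6, 31.6, 18.1]}
disc [ 0.4516 -0.1199  0.004 ] [254.  164.3] (np.int32(29), np.int32(29))
```

View pics/bb.png

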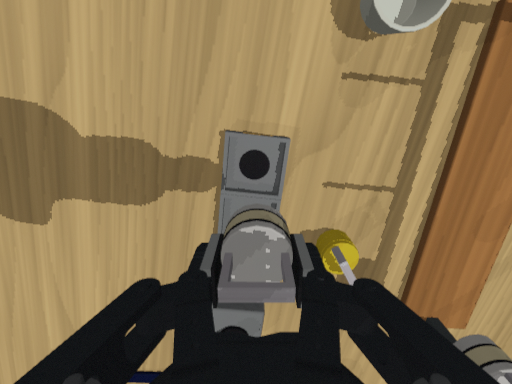

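Emit:
carry_out:
  motion:
    - {"angular": [0.3, 6.7, 0.8], "slide": [-0.6, 10, 18], "hand": -0.5}
    - {"angular": [0, 0, 0], "slide": [0, 25, 0], "hand": -0.5}
    - {"angular": [0, 0, 0], "slide": [0, 25, 0], "hand": -0.5}
    - {"angular": [0, 0, 0], "slide": [0, 15, 0], "hand": -0.5}
    - {"angular": [0, 0, 0], "slide": [0, 0, 0], "hand": -0.5}

```text
clock: 36.28
position: [0.4556, -0.1207, 0.0861]
tool_rot: [-1.574, -0.007, 0.068]
ft_force: [0.1, 0.8, -0.7]
opening: 0.45
```

```bash
python3 - <<'E'
from h import *
st()
plan((.4516,-.120,.06),3.6,n=2)
f=grab('wrist','pics/cc.png'); grab('side','pics/cc2.png'); discs(f)
E
```

```text
36.27 [ 0.4556 -0.1207  0.0861] [-90.2   -0.41   3.88] [ 0.1  0.8 -0.7] 0.45
{"angular":[0.1, 0.1, 0.2],"slide":[-2.0, 13.1, 0.5]}
{"angular":[0.1, 0.1, 0.2],"slide":[-2.0, 13.1, 0.5]}
```

View pics/cc.png

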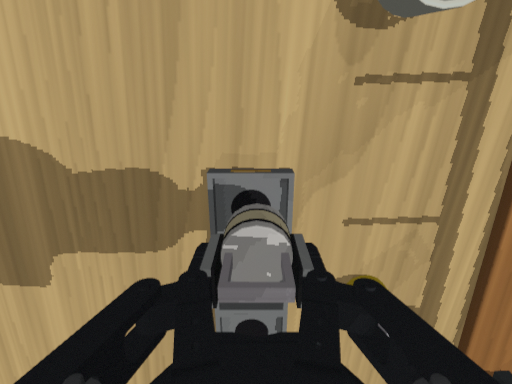

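Emit:
carry_out:
  motion:
    - {"angular": [0.1, 0.1, 0.2], "slide": [-2, 13, 0.6], "hand": -0.5}
    - {"angular": [0.1, 0.1, 0.2], "slide": [-2, 13, 0.6], "hand": -0.5}
    - {"angular": [0, 0, 0], "slide": [0, 0, 0], "hand": -0.5}

```text
clock: 36.75
position: [0.4534, -0.1206, 0.0609]
tool_rot: [-1.573, -0.005, 0.064]
ft_force: [0.3, -0.1, -1.2]
opening: 0.448
```

```bash
python3 - <<'E'
from h import *
st()
plan((.4516,-.120,.0465),3.6,n=2)
E
```

```text
36.75 [ 0.4534 -0.1206  0.0609] [-90.14  -0.28   3.68] [ 0.3 -0.1 -1.2] 0.448
{"angular":[0.1, 0.0, 0.1],"slide":[-0.9, 7.2, 0.4]}
{"angular":[0.1, 0.0, 0.1],"slide":[-0.9, 7.2, 0.4]}
```

Emit:
carry_out:
  motion:
    - {"angular": [0.1, 0, 0.1], "slide": [-0.9, 7, 0.4], "hand": -0.5}
    - {"angular": [0.1, 0, 0.1], "slide": [-0.9, 7, 0.4], "hand": -0.5}
    - {"angular": [0, 0, 0], "slide": [0, 0, 0], "hand": -0.5}

```text
clock: 37.12
position: [0.4516, -0.12, 0.0459]
tool_rot: [-1.57, -0.001, 0.064]
ft_force: [-0.4, 0.3, -2.0]
opening: 0.453
```

Emit:
carry_out:
  motion:
    - {"angular": [0, 0, 0], "slide": [0, 1.5, 0], "hand": -0.5}
    - {"angular": [0, 0, 0], "slide": [0, 0, 0], "hand": -0.5}

```text
clock: 37.38
position: [0.4518, -0.1201, 0.0445]
tool_rot: [-1.57, -0.002, 0.064]
ft_force: [0.1, 0.8, -1.5]
opening: 0.455
```

```bash
python3 - <<'E'
from h import *
st()
grab('wrist','pics/dd.png')
E
```

```text
37.38 [ 0.4518 -0.1201  0.0445] [-89.94  -0.1    3.69] [ 0.1  0.8 -1.5] 0.455
```

View pics/dd.png

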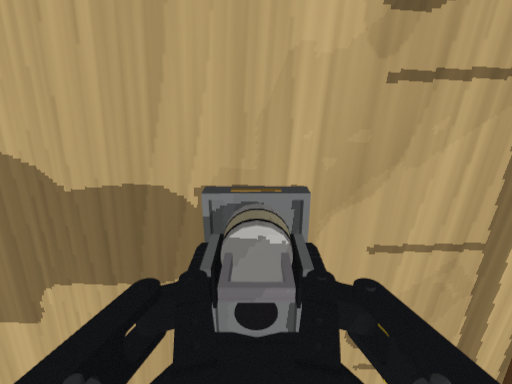

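Emit:
carry_out:
  motion:
    - {"angular": [0, 0, 0], "slide": [0, 0.8, 0], "hand": -0.5}
    - {"angular": [0, 0, 0], "slide": [0, 0, 0], "hand": -0.5}

```text
clock: 37.67
position: [0.4522, -0.1202, 0.044]
tool_rot: [-1.57, -0.003, 0.064]
ft_force: [-0.8, -0.3, -1.0]
opening: 0.45
```

Emit:
carry_out:
  motion:
    - {"angular": [0, 0, 0], "slide": [0, 0.8, 0], "hand": -0.5}
    - {"angular": [0, 0, 0], "slide": [0, 0, 0], "hand": -0.5}

```text
clock: 37.92
position: [0.4523, -0.1203, 0.0435]
tool_rot: [-1.57, -0.003, 0.064]
ft_force: [-0.2, 0.2, -0.1]
opening: 0.452
```

Emit:
carry_out:
  motion:
    - {"angular": [0, 0, 0], "slide": [0, 0.8, 0], "hand": -0.5}
    - {"angular": [0, 0, 0], "slide": [0, 0, 0], "hand": -0.5}

```text
clock: 38.17
position: [0.4524, -0.1202, 0.0435]
tool_rot: [-1.571, -0.003, 0.064]
ft_force: [-0.3, 0.0, -0.6]
opening: 0.453
```

Emit:
carry_out:
  motion:
    - {"angular": [0, 0, 0], "slide": [0, 0.5, 0], "hand": -0.5}
    - {"angular": [0, 0, 0], "slide": [0, 0, 0], "hand": 0}
    - {"angular": [0, 0, 0], "slide": [0, 0, 0], "hand": 0.2}
    - {"angular": [0, 0, 0], "slide": [0, 0, 0], "hand": 0.35}
    - {"angular": [0, 0, 0], "slide": [0, 0, 0], "hand": 0.35}

```text
clock: 38.8
position: [0.4527, -0.1204, 0.043]
tool_rot: [-1.571, -0.004, 0.064]
ft_force: [-0.0, 0.6, 1.1]
opening: 0.672
```

```bash
python3 - <<'E'
from h import *
st()
grab('wrist','pics/ee.png')
E
```

```text
38.8 [ 0.4527 -0.1204  0.043 ] [-90.    -0.23   3.68] [-0.   0.6  1.1] 0.672
```

View pics/ee.png

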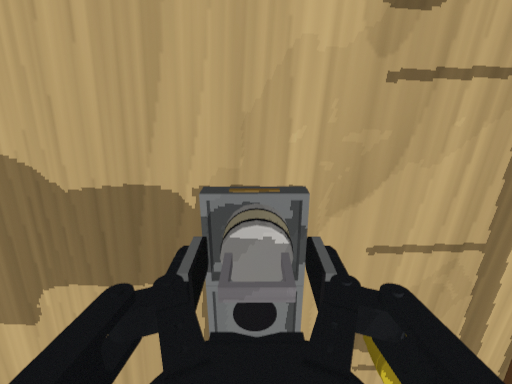

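Lantern stands in tray 3. Rise straight up, then turn back to the rack.

Emit:
carry_out:
  motion:
    - {"angular": [0, 0, 0], "slide": [0, -20, 0], "hand": 0.4}
    - {"angular": [0, 0, 0], "slide": [0, -35, 0], "hand": 0.5}
    - {"angular": [0, 0, 0], "slide": [0, -45, 0], "hand": 0.7}
    - {"angular": [0, 0, 0], "slide": [0, -45, 0], "hand": 0.7}
    - {"angular": [0, 0, 0], "slide": [0, -40, 0], "hand": 0.7}
    - {"angular": [0, 0, 0], "slide": [0, 0, 0], "hand": 0.7}

```text
clock: 39.6
position: [0.4516, -0.1203, 0.2329]
tool_rot: [-1.57, -0.002, 0.064]
ft_force: [-0.2, -0.2, -0.7]
opening: 0.853
```

```bash
python3 - <<'E'
from h import *
st()
grab('wrist','pics/ff.png')
plan((.64,-.223,.25),95.3)
E
```

```text
39.6 [ 0.4516 -0.1203  0.2329] [-89.94  -0.11   3.68] [-0.2 -0.2 -0.7] 0.853
{"angular":[-0.0, -9.2, 0.0],"slide":[18.3, -2.0, -11.5]}
{"angular":[-0.0, -9.2, 0.0],"slide":[16.2, -1.9, -14.3]}
{"angular":[-0.0, -9.2, 0.0],"slide":[13.7, -1.9, -16.7]}
{"angular":[-0.0, -9.2, 0.0],"slide":[10.9, -1.9, -18.6]}
{"angular":[-0.0, -9.2, 0.0],"slide":[7.8, -1.9, -20.1]}
{"angular":[-0.0, -9.2, 0.0],"slide":[4.5, -1.9, -21.1]}
{"angular":[-0.0, -9.2, 0.0],"slide":[1.1, -1.9, -21.6]}
{"angular":[-0.0, -9.2, 0.0],"slide":[-2.4, -1.9, -21.5]}
{"angular":[-0.0, -9.2, 0.0],"slide":[-5.8, -1.9, -20.8]}
{"angular":[-0.0, -9.2, 0.0],"slide":[-9.0, -1.9, -19.6]}
```

View pics/ff.png

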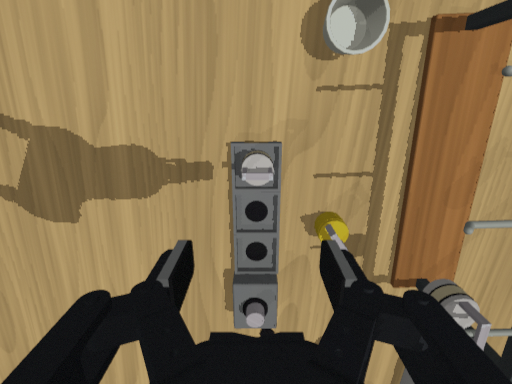

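Emit:
carry_out:
  motion:
    - {"angular": [0, -9.2, 0], "slide": [18, -6, -11.5], "hand": 0.7}
    - {"angular": [0, -9.2, 0], "slide": [16, -4, -14], "hand": 0.7}
    - {"angular": [0, -9.2, 0], "slide": [14, -3, -17], "hand": 0.7}
    - {"angular": [0, -9.2, 0], "slide": [11, -3, -19], "hand": 0.7}
    - {"angular": [0, -9.2, 0], "slide": [8, -3, -20], "hand": 0.7}
    - {"angular": [0, -9.2, 0], "slide": [4.5, -3, -21], "hand": 0.7}
    - {"angular": [0, -9.2, 0], "slide": [1, -2, -21], "hand": 0.7}
    - {"angular": [0, -9.2, 0], "slide": [-2, -2, -21], "hand": 0.7}
    - {"angular": [0, -9.2, 0], "slide": [-6, -2, -21], "hand": 0.7}
    - {"angular": [0, -9.2, 0], "slide": [-9, -2, -20], "hand": 0.7}

```text
clock: 40.9
position: [0.6381, -0.2156, 0.2362]
tool_rot: [-1.537, -0.025, 1.723]
ft_force: [0.7, -0.2, -0.4]
opening: 0.852
```

Emit:
carry_out:
  motion:
    - {"angular": [0, 0, 0], "slide": [0, 0, 0], "hand": 0.7}

```text
clock: 41.02
position: [0.6382, -0.2159, 0.2333]
tool_rot: [-1.533, -0.027, 1.721]
ft_force: [-0.6, 0.3, -0.2]
opening: 0.851
```

```bash
python3 - <<'E'
from h import *
st()
f=grab('wrist','pics/gg.png')
plan((.6575,-.2245,.25),95.5)
E
```

```text
41.02 [ 0.6382 -0.2159  0.2333] [-87.85  -1.52  98.61] [-0.6  0.3 -0.2] 0.851
{"angular":[-2.3, 3.1, 1.5],"slide":[-11.6, -17.8, -18.1]}
```

View pics/gg.png

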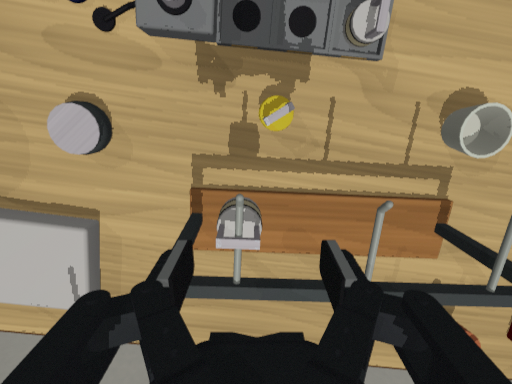

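Emit:
carry_out:
  motion:
    - {"angular": [-2.3, 3.1, 1.5], "slide": [-11.6, -12, -18], "hand": 0.7}
    - {"angular": [0, 0, 0], "slide": [0, 0, 0], "hand": 0.7}
    - {"angular": [0, 0, 0], "slide": [0, 0, 0], "hand": 0.7}

```text
clock: 41.45
position: [0.6531, -0.2223, 0.2413]
tool_rot: [-1.563, -0.005, 1.661]
ft_force: [0.1, -1.1, -0.4]
opening: 0.851
```

```bash
python3 - <<'E'
from h import *
st()
f=grab('wrist')
zoom(f,200,150,310,260,6,'pics/hh.png')
plan((.6575,-.2245,.25),95.5)
E
```

```text
41.45 [ 0.6531 -0.2223  0.2413] [-89.58  -0.27  95.18] [ 0.1 -1.1 -0.4] 0.851
{"angular":[-0.4, -0.3, 0.3],"slide":[-2.5, -8.6, -4.0]}
```

View pics/hh.png

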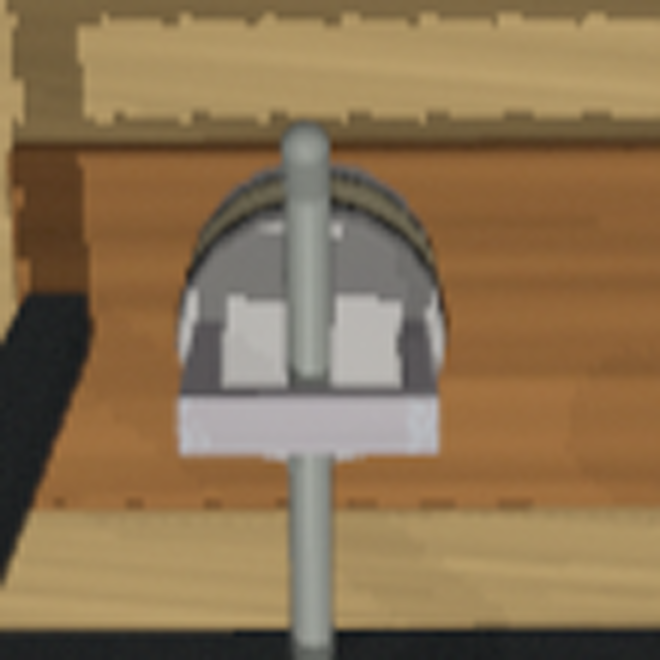

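```bash
python3 - <<'E'
from h import *
f=grab('wrist'); st(); q=lambda x,y:(200+x/6,150+y/6)
P=ray(f,[q(178,425),q(439,425)],.167); d=P[1]-P[0]; print(P,P.mean(0),np.degrees(np.arctan2(d[1],d[0])),np.linalg.norm(d))
print(ray(f,[q(312,650),q(306,130)],.163))
c=P.mean(0)
plan((c[0],c[1],.1468),95.5,n=6)
E
```

```text
41.55 [ 0.6535 -0.2225  0.2417] [-89.64  -0.24  95.19] [-0.2  0.4  0.5] 0.85
[[ 0.66185456 -0.24181877  0.167     ]
 [ 0.65885275 -0.20767388  0.167     ]] [ 0.66035365 -0.22474633  0.167     ] 95.02417521789634 0.03427658594629091
[[ 0.69682037 -0.22121995  0.163     ]
 [ 0.62163496 -0.22839588  0.163     ]]
{"angular":[-0.1, -0.1, 0.0],"slide":[-0.5, 15.8, -1.2]}
{"angular":[-0.1, -0.1, 0.0],"slide":[-0.5, 15.8, -1.2]}
{"angular":[-0.1, -0.1, 0.0],"slide":[-0.5, 15.8, -1.2]}
{"angular":[-0.1, -0.1, 0.0],"slide":[-0.5, 15.8, -1.1]}
{"angular":[-0.1, -0.1, 0.0],"slide":[-0.5, 15.8, -1.1]}
{"angular":[-0.1, -0.1, 0.0],"slide":[-0.5, 15.8, -1.1]}
```

Emit:
carry_out:
  motion:
    - {"angular": [-0.1, 0, 0], "slide": [-1, 16, -2.5], "hand": 0.7}
    - {"angular": [-0.1, 0, 0], "slide": [-1, 16, -2], "hand": 0.7}
    - {"angular": [0, 0, 0], "slide": [-1, 10, -2], "hand": 0.7}
    - {"angular": [0, 0, 0], "slide": [0, 0, 0], "hand": 0.7}

```text
clock: 42.05
position: [0.6589, -0.2241, 0.1949]
tool_rot: [-1.565, -0.006, 1.661]
ft_force: [0.6, -0.2, -0.8]
opening: 0.847
```

```bash
python3 - <<'E'
from h import *
st()
plan((.6604,-.2247,.1468),95.3,n=3)
E
```

```text
42.05 [ 0.6589 -0.2241  0.1949] [-89.65  -0.36  95.19] [ 0.6 -0.2 -0.8] 0.847
{"angular":[-0.1, -0.0, 0.1],"slide":[-0.3, 16.0, -0.6]}
{"angular":[-0.1, -0.0, 0.1],"slide":[-0.3, 16.0, -0.5]}
{"angular":[-0.1, -0.0, 0.1],"slide":[-0.3, 16.0, -0.5]}
```

Emit:
carry_out:
  motion:
    - {"angular": [-0.1, 0, 0.1], "slide": [-0.3, 16, -0.6], "hand": 0.7}
    - {"angular": [-0.1, 0, 0.1], "slide": [-0.3, 16, -0.5], "hand": 0.7}
    - {"angular": [0, 0, 0.1], "slide": [-0.3, 15, -0.5], "hand": 0.7}
    - {"angular": [0, 0, 0], "slide": [0, 0, 0], "hand": 0.7}

```text
clock: 42.55
position: [0.6605, -0.2248, 0.1446]
tool_rot: [-1.568, -0.001, 1.661]
ft_force: [-1.1, 0.5, -0.1]
opening: 0.85
```

```bash
python3 - <<'E'
from h import *
st()
plan((.6604,-.2247,.1468),95.3,n=1)
grab('wrist','pics/ii.png')
E
```

```text
42.55 [ 0.6605 -0.2248  0.1446] [-8.985e+01 -4.000e-02  9.519e+01] [-1.1  0.5 -0.1] 0.85
{"angular":[-0.1, -0.1, 0.0],"slide":[0.1, -2.2, 0.1]}
```

View pics/ii.png

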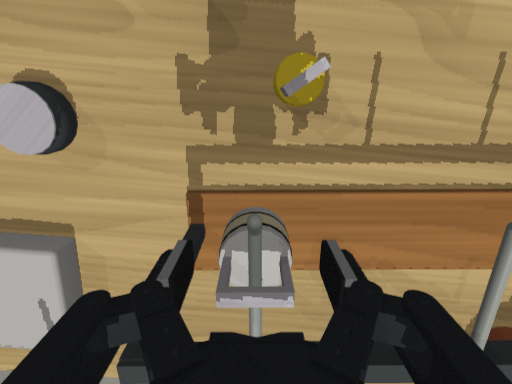

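Emit:
carry_out:
  motion:
    - {"angular": [0, 0, 0], "slide": [0, -2, 0], "hand": 0.3}
    - {"angular": [0, 0, 0], "slide": [0, 0, 0], "hand": -0.5}
    - {"angular": [0, 0, 0], "slide": [0, 0, 0], "hand": -0.5}
    - {"angular": [0, 0, 0], "slide": [0, 0, 0], "hand": -0.5}
    - {"angular": [0, 0, 0], "slide": [0, 0, 0], "hand": -0.5}

```text
clock: 43.22
position: [0.662, -0.2255, 0.1497]
tool_rot: [-1.573, 0.002, 1.661]
ft_force: [-0.5, -0.1, -1.3]
opening: 0.445
```

Emit:
carry_out:
  motion:
    - {"angular": [0, 0, 0], "slide": [0, -6, 0], "hand": -0.5}
    - {"angular": [0, 0, 0], "slide": [0, -6, 0], "hand": -0.5}
    - {"angular": [0, 0, 0], "slide": [0, 0, 0], "hand": -0.5}

```text
clock: 43.6
position: [0.6621, -0.2255, 0.1627]
tool_rot: [-1.573, 0.002, 1.661]
ft_force: [0.2, -0.7, -1.0]
opening: 0.452
```

Emit:
carry_out:
  motion:
    - {"angular": [0, 0, 0], "slide": [0, 0.5, 6], "hand": -0.5}
    - {"angular": [0, 0, 0], "slide": [0, 0, 12], "hand": -0.5}
    - {"angular": [0, 0, 0], "slide": [0, 0, 0], "hand": -0.5}

```text
clock: 43.98
position: [0.6422, -0.227, 0.1618]
tool_rot: [-1.572, 0.002, 1.661]
ft_force: [-0.1, -0.8, -0.5]
opening: 0.448
```

```bash
python3 - <<'E'
from h import *
st()
grab('wrist','pics/jj.png')
E
```

```text
43.98 [ 0.6422 -0.227   0.1618] [-9.005e+01  9.000e-02  9.519e+01] [-0.1 -0.8 -0.5] 0.448
```

View pics/jj.png

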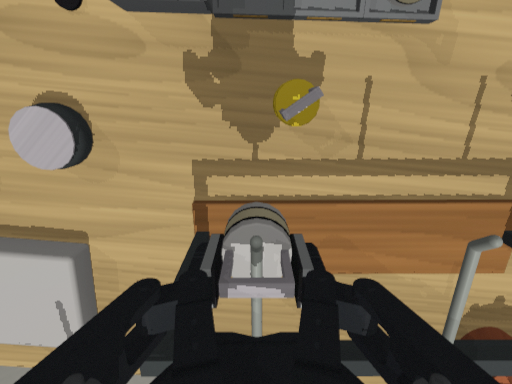

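Emit:
carry_out:
  motion:
    - {"angular": [0, 0, 0], "slide": [0, -0.3, 12], "hand": -0.5}
    - {"angular": [0, 0, 0], "slide": [0, -0.5, 12], "hand": -0.5}
    - {"angular": [0, 0, 0], "slide": [0, -0.5, 12], "hand": -0.5}
    - {"angular": [0, 0, 0], "slide": [0, -0.5, 12], "hand": -0.5}
    - {"angular": [0, 0, 0], "slide": [0, 0, 0], "hand": -0.5}

```text
clock: 44.65
position: [0.5909, -0.2317, 0.1638]
tool_rot: [-1.572, 0.002, 1.661]
ft_force: [0.2, 0.6, -0.7]
opening: 0.446
```

```bash
python3 - <<'E'
from h import *
st()
grab('wrist','pics/kk.png')
plan((.53,-.22,.165),95)
s=robot.sense(); s['position']=np.array((.53,-.22,.165)); print(); plan((.4557,-.1843,.15),3.6,s=s)
E
```

```text
44.65 [ 0.5909 -0.2317  0.1638] [-90.07   0.1   95.17] [ 0.2  0.6 -0.7] 0.446
{"angular":[0.1, 0.1, -0.1],"slide":[8.7, -0.7, 30.1]}
{"angular":[0.1, 0.1, -0.1],"slide":[8.6, -0.6, 30.1]}

{"angular":[0.0, 9.2, -0.0],"slide":[4.2, 1.5, 7.1]}
{"angular":[0.0, 9.2, -0.0],"slide":[3.0, 1.5, 7.7]}
{"angular":[0.0, 9.2, -0.0],"slide":[1.8, 1.5, 8.0]}
{"angular":[0.0, 9.2, -0.0],"slide":[0.5, 1.5, 8.2]}
{"angular":[0.0, 9.2, -0.0],"slide":[-0.8, 1.5, 8.2]}
{"angular":[0.0, 9.2, -0.0],"slide":[-2.1, 1.5, 8.0]}
{"angular":[0.0, 9.2, -0.0],"slide":[-3.4, 1.5, 7.5]}
{"angular":[0.0, 9.2, -0.0],"slide":[-4.5, 1.5, 6.9]}
{"angular":[0.0, 9.2, -0.0],"slide":[-5.6, 1.5, 6.1]}
{"angular":[0.0, 9.2, -0.0],"slide":[-6.5, 1.5, 5.1]}
```

View pics/kk.png

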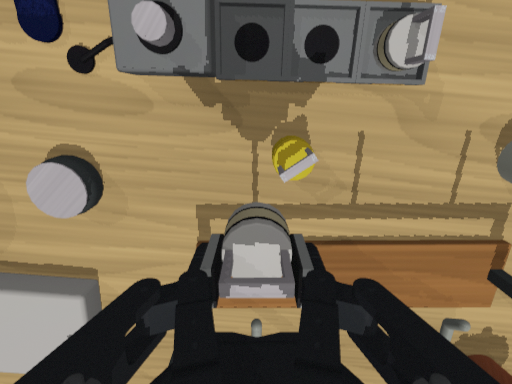

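Emit:
carry_out:
  motion:
    - {"angular": [0, 0, 0], "slide": [1, 0, 30], "hand": -0.5}
    - {"angular": [0, 8, 0], "slide": [0, 0, 30], "hand": -0.5}
    - {"angular": [0, 9.3, 0], "slide": [0, 0, 16], "hand": -0.5}
    - {"angular": [0, 9.3, 0], "slide": [-3, 0, 10], "hand": -0.5}
    - {"angular": [0, 9.3, 0], "slide": [-4, 0, 9], "hand": -0.5}
    - {"angular": [0, 9.3, 0], "slide": [-6, 0, 6], "hand": -0.5}
    - {"angular": [0, 9.3, 0], "slide": [-7, 0, 4], "hand": -0.5}
    - {"angular": [0, 9.3, 0], "slide": [-6, 0, 2], "hand": -0.5}
    - {"angular": [0, 9.3, 0], "slide": [-5, 0, 0], "hand": -0.5}
    - {"angular": [0, 9.3, 0], "slide": [-5, 0, 0], "hand": -0.5}

```text
clock: 45.95
position: [0.467, -0.2491, 0.1645]
tool_rot: [-1.578, -0.011, 0.177]
ft_force: [0.3, 1.1, -0.3]
opening: 0.449
```

```bash
python3 - <<'E'
from h import *
st()
f=grab('wrist','pics/ll.png'); discs(f)
plan((.4598,-.2485,.13),3.6)
E
```

```text
45.95 [ 0.467  -0.2491  0.1645] [-90.43  -0.62  10.14] [ 0.3  1.1 -0.3] 0.449
disc [ 0.4554 -0.1837  0.004 ] [254.6 116.1] (np.int32(30), np.int32(31))
disc [ 0.4596 -0.2481  0.004 ] [248.  177.8] (np.int32(29), np.int32(27))
{"angular":[0.4, 6.3, 0.6],"slide":[-6.7, 34.4, 2.1]}
```

View pics/ll.png

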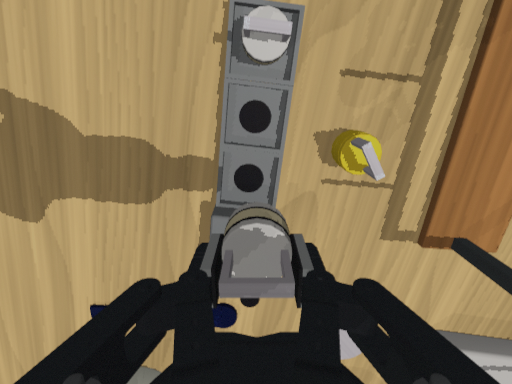

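Emit:
carry_out:
  motion:
    - {"angular": [0.4, 6.3, 0.6], "slide": [-6.7, 15, 2], "hand": -0.5}
    - {"angular": [0, 0, 0], "slide": [0, 25, 0], "hand": -0.5}
    - {"angular": [0, 0, 0], "slide": [0, 25, 0], "hand": -0.5}
    - {"angular": [0, 0, 0], "slide": [0, 10, 0], "hand": -0.5}
    - {"angular": [0, 0, 0], "slide": [0, 0, 0], "hand": -0.5}

```text
clock: 46.62
position: [0.4633, -0.2501, 0.0892]
tool_rot: [-1.574, -0.006, 0.07]
ft_force: [-0.8, 0.1, -1.0]
opening: 0.453
```

```bash
python3 - <<'E'
from h import *
st()
plan((.4598,-.2485,.06),3.6,n=2)
E
```

```text
46.62 [ 0.4633 -0.2501  0.0892] [-90.21  -0.33   4.01] [-0.8  0.1 -1. ] 0.453
{"angular":[0.1, 0.2, 0.2],"slide":[-1.8, 14.6, 1.0]}
{"angular":[0.1, 0.2, 0.2],"slide":[-1.7, 14.6, 0.9]}
```

Emit:
carry_out:
  motion:
    - {"angular": [0.1, 0.2, 0.2], "slide": [-1.8, 14, 1], "hand": -0.5}
    - {"angular": [0.1, 0.2, 0.2], "slide": [-1.8, 14, 1], "hand": -0.5}
    - {"angular": [0, 0, 0], "slide": [0, 0, 0], "hand": -0.5}

```text
clock: 47.0
position: [0.4606, -0.2489, 0.0608]
tool_rot: [-1.573, -0.001, 0.064]
ft_force: [-0.7, -0.0, -0.8]
opening: 0.453
```

```bash
python3 - <<'E'
from h import *
st()
plan((.4598,-.2485,.05),3.6,n=2)
grab('wrist','pics/mm.png')
E
```

```text
47.0 [ 0.4606 -0.2489  0.0608] [-9.011e+01 -5.000e-02  3.640e+00] [-0.7 -0.  -0.8] 0.453
{"angular":[0.1, 0.0, 0.0],"slide":[-0.4, 5.4, 0.2]}
{"angular":[0.1, 0.0, 0.0],"slide":[-0.4, 5.4, 0.2]}
```

View pics/mm.png

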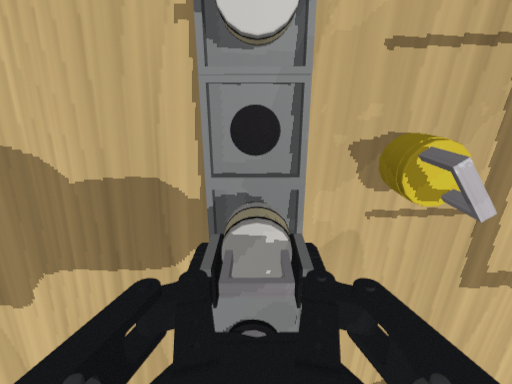

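Emit:
carry_out:
  motion:
    - {"angular": [0.1, 0, 0], "slide": [-0.5, 5.5, 0.2], "hand": -0.5}
    - {"angular": [0.1, 0, 0], "slide": [-0.4, 5.5, 0.2], "hand": -0.5}
    - {"angular": [0, 0, 0], "slide": [0, 0, 0], "hand": -0.5}

```text
clock: 47.42
position: [0.4606, -0.2493, 0.0503]
tool_rot: [-1.571, -0.003, 0.064]
ft_force: [0.1, 0.6, -1.4]
opening: 0.451
```

Emit:
carry_out:
  motion:
    - {"angular": [0, 0, 0], "slide": [0, 1.5, 0], "hand": -0.5}
    - {"angular": [0, 0, 0], "slide": [0, 0, 0], "hand": -0.5}

```text
clock: 47.68
position: [0.4608, -0.2494, 0.0488]
tool_rot: [-1.571, -0.004, 0.064]
ft_force: [-0.5, -0.3, -0.5]
opening: 0.448
```

Emit:
carry_out:
  motion:
    - {"angular": [0, 0, 0], "slide": [0, 1, 0], "hand": -0.5}
    - {"angular": [0, 0, 0], "slide": [0, 0, 0], "hand": -0.5}

```text
clock: 47.92
position: [0.4609, -0.2495, 0.048]
tool_rot: [-1.571, -0.004, 0.064]
ft_force: [0.5, 0.1, -0.4]
opening: 0.451
```

Emit:
carry_out:
  motion:
    - {"angular": [0, 0, 0], "slide": [0, 1, 0], "hand": -0.5}
    - {"angular": [0, 0, 0], "slide": [0, 0, 0], "hand": -0.5}

```text
clock: 48.18
position: [0.461, -0.2496, 0.047]
tool_rot: [-1.572, -0.004, 0.064]
ft_force: [-0.2, -0.2, -0.6]
opening: 0.45
```

Emit:
carry_out:
  motion:
    - {"angular": [0, 0, 0], "slide": [0, 0.8, 0], "hand": -0.5}
    - {"angular": [0, 0, 0], "slide": [0, 0, 0], "hand": -0.5}

```text
clock: 48.42
position: [0.4611, -0.2496, 0.0463]
tool_rot: [-1.572, -0.004, 0.064]
ft_force: [0.8, -0.2, 0.4]
opening: 0.45
```

Emit:
carry_out:
  motion:
    - {"angular": [0, 0, 0], "slide": [0, 0.8, 0], "hand": -0.5}
    - {"angular": [0, 0, 0], "slide": [0, 0, 0], "hand": -0.5}

```text
clock: 48.68
position: [0.4612, -0.2497, 0.0464]
tool_rot: [-1.572, -0.005, 0.064]
ft_force: [-0.4, 0.9, -1.7]
opening: 0.445
```

Emit:
carry_out:
  motion:
    - {"angular": [0, 0, 0], "slide": [0, 0.8, 0], "hand": -0.5}
    - {"angular": [0, 0, 0], "slide": [0, 0, 0], "hand": -0.5}

```text
clock: 48.92
position: [0.4612, -0.2497, 0.0463]
tool_rot: [-1.572, -0.005, 0.064]
ft_force: [-0.4, 1.4, 0.1]
opening: 0.447
```

Emit:
carry_out:
  motion:
    - {"angular": [0, 0, 0], "slide": [0, 0.4, 0], "hand": -0.4}
    - {"angular": [0, 0, 0], "slide": [0, 0, 0], "hand": -0.1}
    - {"angular": [0, 0, 0], "slide": [0, 0, 0], "hand": 0.1}
    - {"angular": [0, 0, 0], "slide": [0, 0, 0], "hand": 0.35}
    - {"angular": [0, 0, 0], "slide": [0, 0, 0], "hand": 0.35}

```text
clock: 49.55
position: [0.4614, -0.2498, 0.0456]
tool_rot: [-1.572, -0.005, 0.064]
ft_force: [0.2, -0.0, 0.1]
opening: 0.669
```

```bash
python3 - <<'E'
from h import *
st()
grab('wrist','pics/nn.png')
E
```

```text
49.55 [ 0.4614 -0.2498  0.0456] [-90.09  -0.29   3.65] [ 0.2 -0.   0.1] 0.669
```

View pics/nn.png

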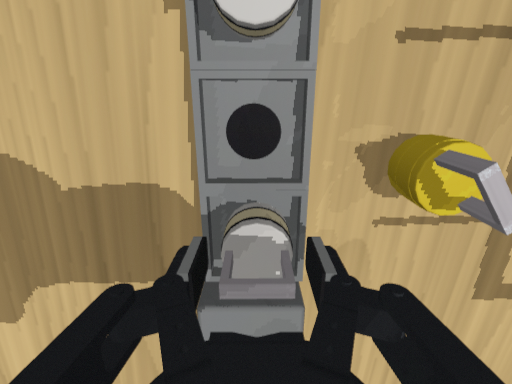

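Emit:
carry_out:
  motion:
    - {"angular": [0, 0, 0], "slide": [0, -20, 0], "hand": 0.4}
    - {"angular": [0, 0, 0], "slide": [0, -35, 0], "hand": 0.4}
    - {"angular": [0, 0, 0], "slide": [0, -45, 10], "hand": 0.0}
    - {"angular": [0, 0, 0], "slide": [0, -45, 40], "hand": -1}
    - {"angular": [0, 0, 0], "slide": [0, -10, 40], "hand": -1}
    - {"angular": [0, 0, 0], "slide": [0, 0, 30], "hand": -1}
    - {"angular": [0, 0, 0], "slide": [0, 0, 0], "hand": -1}

```text
clock: 50.48
position: [0.4536, -0.1274, 0.2053]
tool_rot: [-1.571, -0.007, 0.062]
ft_force: [-0.1, 0.0, 1.1]
opening: -0.003
```

```bash
python3 - <<'E'
from h import *
st()
f=grab('wrist','pics/oo.png'); discs(f)
zoom(f,190,140,330,330,3.1,'pics/oo2.png')
grab('top','pics/pp.png'); g=grab('side'); zoom(g,160,90,400,310,2.7,'pics/qq.png')
E
```

```text
50.48 [ 0.4536 -0.1274  0.2053] [-90.03  -0.4    3.54] [-0.1  0.   1.1] -0.003
disc [ 0.4556 -0.1842  0.004 ] [254.  213.9] (np.int32(23), np.int32(21))
```

View pics/oo2.png

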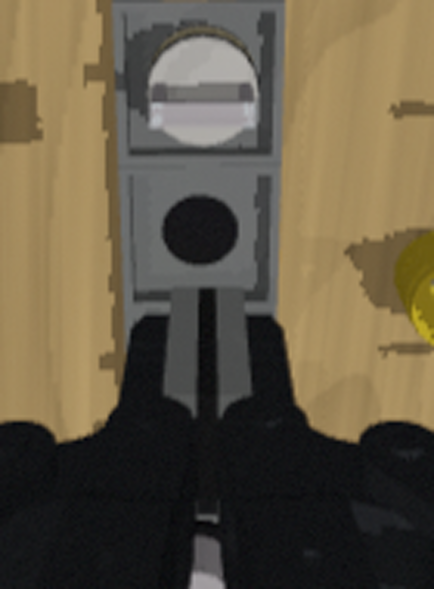

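View pics/qq.png

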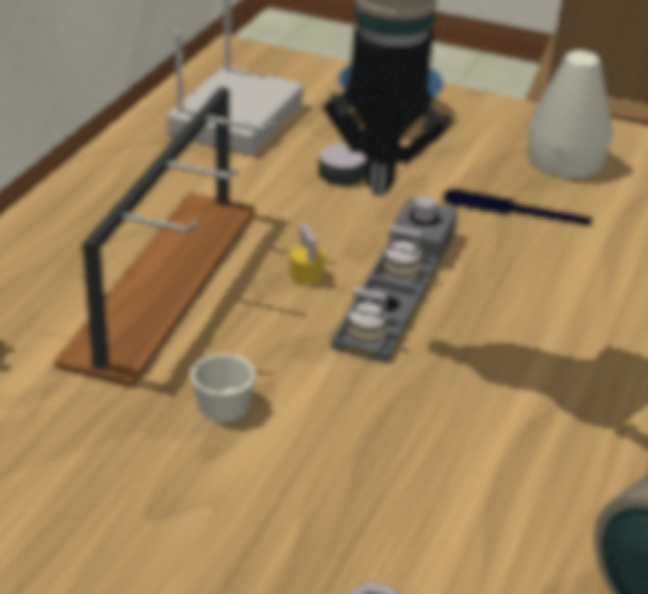

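View pics/oo.png

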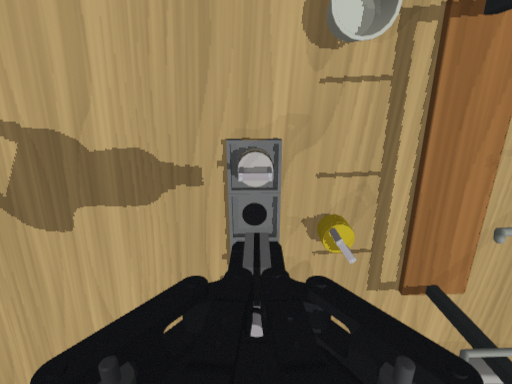

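```bash
python3 - <<'E'
from h import *
plan((.4644,-.3203,.14),3.6,n=5)
E
```

```text
{"angular":[0.0, -0.0, 0.1],"slide":[-0.3, 13.0, -38.1]}
{"angular":[0.0, -0.0, 0.1],"slide":[-0.3, 13.0, -38.2]}
{"angular":[0.0, -0.0, 0.1],"slide":[-0.3, 13.0, -38.2]}
{"angular":[0.0, -0.0, 0.1],"slide":[-0.3, 13.0, -38.2]}
{"angular":[0.0, -0.0, 0.1],"slide":[-0.3, 13.0, -38.2]}
```

Emit:
carry_out:
  motion:
    - {"angular": [0, 0, 0.1], "slide": [-0.3, 5, -38], "hand": -1}
    - {"angular": [0, 0, 0.1], "slide": [-0.3, 10, -38], "hand": -1}
    - {"angular": [0, 0, 0.1], "slide": [-0.3, 13, -38], "hand": -1}
    - {"angular": [0, 0, 0.1], "slide": [-0.3, 13, -38], "hand": -1}
    - {"angular": [0, 0, 0], "slide": [-0.3, 13, -36], "hand": -1}
    - {"angular": [0, 0, 0], "slide": [0, 0, 0], "hand": -1}

```text
clock: 51.38
position: [0.4634, -0.3312, 0.1466]
tool_rot: [-1.573, 0.002, 0.053]
ft_force: [-0.4, -0.3, 0.3]
opening: 0.001
```

```bash
python3 - <<'E'
from h import *
st()
f=grab('wrist','pics/rr.png'); discs(f)
plan((.4644,-.3203,.095),3.6,n=3)
E
```

```text
51.38 [ 0.4634 -0.3312  0.1466] [-90.12   0.11   3.01] [-0.4 -0.3  0.3] 0.001
disc [ 0.4555 -0.1838  0.004 ] [256.4  18.4] (np.int32(37), np.int32(40))
{"angular":[0.0, -0.2, -0.0],"slide":[0.6, 17.3, 3.2]}
{"angular":[0.0, -0.2, -0.0],"slide":[0.6, 17.3, 3.2]}
{"angular":[0.0, -0.2, -0.0],"slide":[0.5, 17.3, 3.1]}
```

View pics/rr.png

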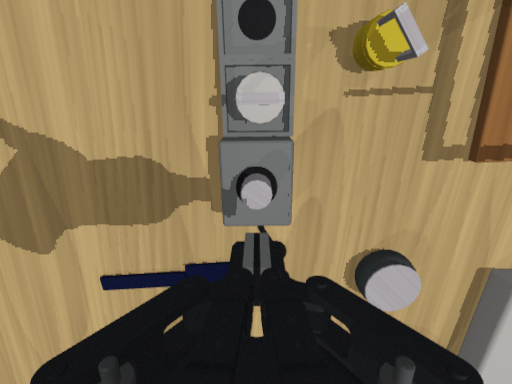

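```bash
python3 - <<'E'
from h import *
f=grab('wrist'); print(ray(f,(257,192.5),.062)); zoom(f,205,40,310,235,3.8,'pics/rr2.png')
E
```

```text
[[ 0.46296395 -0.31678236  0.062     ]]
```

View pics/rr2.png

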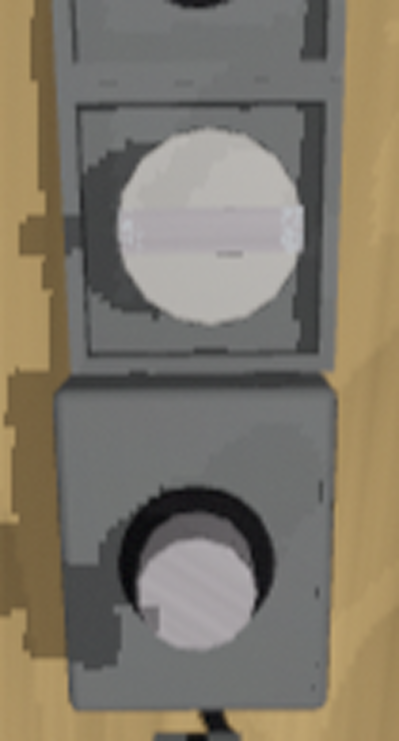

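Emit:
carry_out:
  motion:
    - {"angular": [0, -0.2, 0], "slide": [0.6, 17, 3.2], "hand": -1}
    - {"angular": [0, -0.2, 0], "slide": [0.6, 17, 3.2], "hand": -1}
    - {"angular": [0, -0.2, 0], "slide": [0.5, 15, 3], "hand": -1}
    - {"angular": [0, 0, 0], "slide": [0, 0, 0], "hand": -1}

```text
clock: 51.98
position: [0.4646, -0.3164, 0.0988]
tool_rot: [-1.572, 0.0, 0.067]
ft_force: [-0.1, 0.4, 0.0]
opening: 0.002
```

```bash
python3 - <<'E'
from h import *
st()
plan((.4644,-.3203,.089),3.6,n=1)
E
```

```text
51.98 [ 0.4646 -0.3164  0.0988] [-9.005e+01  1.000e-02  3.830e+00] [-0.1  0.4  0. ] 0.002
{"angular":[0.1, 0.2, -0.0],"slide":[-0.5, 9.8, -3.9]}
```

Emit:
carry_out:
  motion:
    - {"angular": [0, 0, 0], "slide": [-0.8, 8, -2.5], "hand": -1}
    - {"angular": [0, 0, 0], "slide": [0, 4, 0], "hand": -1}
    - {"angular": [0, 0, 0], "slide": [0, 0, 0], "hand": -1}

```text
clock: 52.35
position: [0.4649, -0.3195, 0.0874]
tool_rot: [-1.574, -0.002, 0.067]
ft_force: [-0.5, -0.5, 0.9]
opening: -0.002
```

Emit:
carry_out:
  motion:
    - {"angular": [0, 0, 0], "slide": [0, 5, 0], "hand": -1}
    - {"angular": [0, 0, 0], "slide": [0, 5, 0], "hand": -1}

```text
clock: 52.6
position: [0.4652, -0.3198, 0.078]
tool_rot: [-1.575, -0.003, 0.067]
ft_force: [-1.6, 1.7, 3.6]
opening: -0.0
```

Emit:
carry_out:
  motion:
    - {"angular": [0, 0, 0], "slide": [0, 3, 0], "hand": -1}
    - {"angular": [0, 0, 0], "slide": [0, 2, 0], "hand": -1}

```text
clock: 52.85
position: [0.4653, -0.3199, 0.0748]
tool_rot: [-1.575, -0.003, 0.067]
ft_force: [-3.7, 4.4, 24.2]
opening: 0.0
```

Emit:
carry_out:
  motion:
    - {"angular": [0, 0, 0], "slide": [0, 2, 0], "hand": -1}
    - {"angular": [0, 0, 0], "slide": [0, 2, 0], "hand": -1}

```text
clock: 53.1
position: [0.4652, -0.3199, 0.0749]
tool_rot: [-1.576, -0.004, 0.067]
ft_force: [-4.1, 2.2, 16.0]
opening: 0.001
```

Emit:
carry_out:
  motion:
    - {"angular": [0, 0, 0], "slide": [0, 1, 0], "hand": -1}
    - {"angular": [0, 0, 0], "slide": [0, -6, 0], "hand": -1}
    - {"angular": [0, 0, 0], "slide": [0, -10, 0], "hand": -1}
    - {"angular": [0, 0, 0], "slide": [0, -35, 0], "hand": -1}
    - {"angular": [0, 0, 0], "slide": [0, -45, 0], "hand": -1}
    - {"angular": [0, 0, 0], "slide": [0, -45, -40], "hand": -1}
    - {"angular": [0, 0, 0], "slide": [0, 0, -20], "hand": -1}
    - {"angular": [0, 0, 0], "slide": [0, 0, 0], "hand": -1}

```text
clock: 54.1
position: [0.4682, -0.3798, 0.2196]
tool_rot: [-1.575, -0.003, 0.068]
ft_force: [-0.9, 0.1, -1.1]
opening: 0.001
```

```bash
python3 - <<'E'
from h import *
st()
f=grab('wrist','pics/ss.png'); discs(f); grab('top','pics/tt.png')
zoom(f,210,40,310,260,3.4,'pics/ss2.png')
E
```

```text
54.1 [ 0.4682 -0.3798  0.2196] [-90.25  -0.16   3.91] [-0.9  0.1 -1.1] 0.001
```

View pics/ss.png

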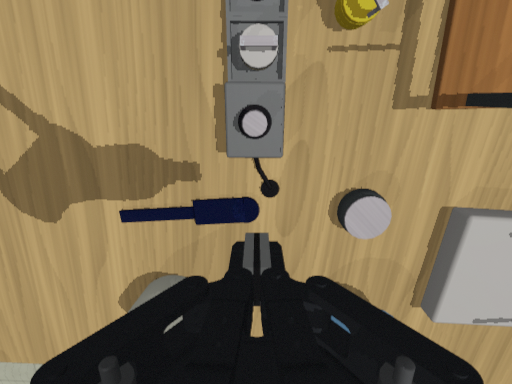

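View pics/ss2.png

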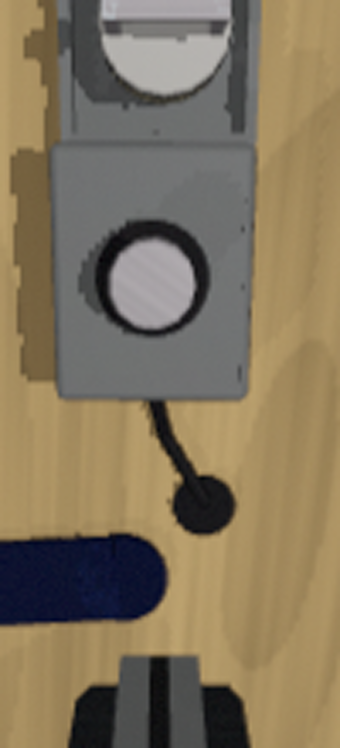

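View pics/tt.png

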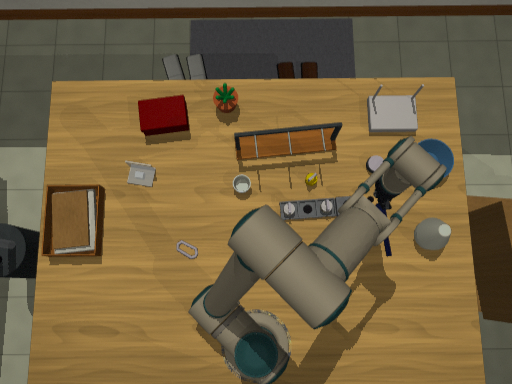

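Emit:
carry_out:
  motion:
    - {"angular": [0, 0, 0], "slide": [0, -45, 10], "hand": -1}
    - {"angular": [0, 0, 0], "slide": [0, -45, 40], "hand": -1}
    - {"angular": [0, 0, 0], "slide": [0, -10, 40], "hand": -1}
    - {"angular": [0, 0, 0], "slide": [0, 0, 0], "hand": -1}
    - {"angular": [0, 0, 0], "slide": [0, 0, 0], "hand": -1}

```text
clock: 54.82
position: [0.459, -0.2797, 0.3144]
tool_rot: [-1.559, 0.009, 0.072]
ft_force: [0.2, -0.2, -0.4]
opening: -0.002
```

```bash
python3 - <<'E'
from h import *
st()
f=grab('wrist'); discs(f)
zoom(f,200,60,310,260,3,'pics/uu.png')
E
```

```text
54.83 [ 0.459  -0.2797  0.3144] [-89.33   0.49   4.12] [ 0.2 -0.2 -0.4] -0.002
disc [ 0.4558 -0.1836  0.004 ] [260.4  92.9] (np.int32(20), np.int32(21))
```

View pics/uu.png

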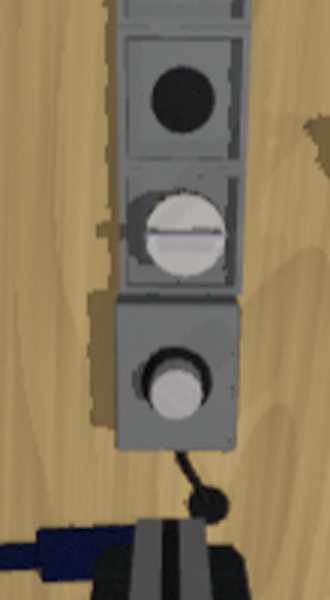

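```bash
python3 - <<'E'
from h import *
f=grab('wrist'); zoom(f,190,0,330,180,3.3,'pics/vv.png')
E
```

```text
(no output)
```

View pics/vv.png

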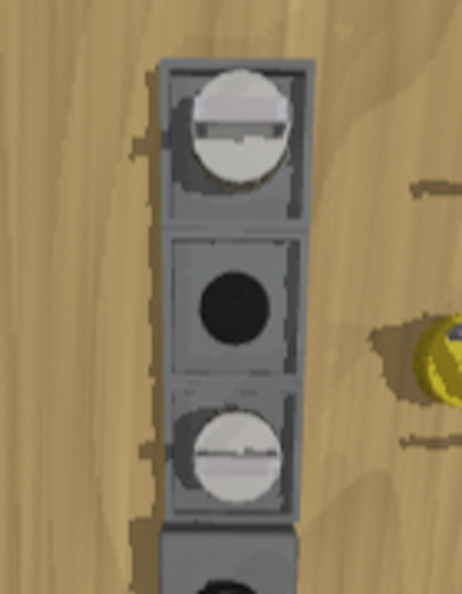

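```bash
python3 -c "
from h import *
print(robot.finish_job()); st()"
```

```text
the job is handed in; nothing more can be done
None
the job is handed in; nothing more can be done
```

The job is done and handed in at about 55 s on the robot's clock; the hand-in gave no verdict.

- **Trays:** All three are butted against the dock's contact face and each other. The first tray was knocked about 15 mm sideways while I placed the second, so I gripped it and slid it back into line before adding the third.
- **Lanterns:** Only two white lanterns were there. I lifted both off their hooks and stood them in the end trays; the middle tray is empty. The yellow look-alike and the other things on the cabinet were not touched.
- **Plunger:** With everything in place I pressed it to its stop. The tool height showed the full 12 mm of travel, with a reading of 16–24 N, and I held it about a quarter of a second before lifting off.

**Last checks:**
- The final pictures show no gaps in the row and all three trays in line with the dock.
- Before the lanterns went in, the trays measured about 64 mm apart, with the row at about 3.7° against the dock's 3.6°.
- Both lanterns stand upright and the plunger is back up.
- No check failed. My two readings of where the dock and plunger stand differed by 2–4 mm, and the plunger press was still well within its 13 mm radius.

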